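# Line up the reagent bottles by height on the bottle stand

## Robot

A 6-joint arm with a two-finger parallel gripper is mounted at the origin on a cart in front of the work surface, level with it; the furniture and walls round the work are solid. World frame = base frame: x ahead of the robot, y to its left, z up, the work surface at z = 0. Lengths are in mm, angles in rad, forces in N, time in s.
With the tool pointing down it reaches from about 350 to 775 mm from the base axis. Payload 7.3 kg.
Tool frame: the origin (TCP) lies between the finger pads; the fingertips stand 25 mm ahead of it and the grasp point (between the pads) lies 6 mm ahead of it; z points along the fingers, y is the direction in which the jaws open and shut (so a half turn about z gives the same grasp; the last joint's range is limited). The gripper opens to 92 mm and grips with 3 to 60 N. Pads are 19 mm wide; open, the fingers measure 130 mm over their backs; the gripper's body (75 mm by 190 mm) begins 47 mm behind the grasp point.
Start: joints at [-1.376, 0.342, 1.524, -0, 1.275, -0.146], TCP at [175.499, -494.816, 251.741] pointing down, gripper open.
Joint ranges: [-2.53, 2.53], [-0.77, 2.02], [0.04, 2.7], [-1, 4.14], [0.28, 2.66], [-3.11, 3.11]. Speed limits (rad/s): [2.57, 2.57, 3.14, 3.14, 3.14, 3.14].

## Interface

Orientations are given as [roll, pitch, yaw] about the fixed x, y, z axes, in that order (R = Rz(yaw) Ry(pitch) Rx(roll)).
In Python, from plant import get_obs, capture, calibration, close_job gives the robot as it stands. The module is installed in compiled form; this text tells all that it offers.
- The arm moves only by the shell command python3 -m jog 'ROWS'. ROWS is JSON, one flat list of numbers, 5 for each row, row after row: the closure, from 0 (fully open) to 1 (shut), then the shift along the tool's x, y, z in mm, then the turn about the tool's z in degrees. In form: [fingers, tx, ty, tz, yaw, fingers, tx, ty, tz, yaw, ...]. A call has 1 to 5 rows; each row shifts and turns the pose as measured when the row begins, along the tool's axes as they then stand; what a row does not reach is not made up. A row lasts 1/10 s, in which the tool goes at most 50 mm and 8.59 degrees, less where a joint would pass 70% of its speed; a pose out of reach is approached as far as the arm can. A call is refused whole if a number of a shift passes 50 or a number of a turn 8.59, either way. A call with a gripper value outside its range is refused whole. The fingers move at their own pace and stop on an object; the grip force is fixed at half the most. Time passes only in rows, so rows that do not move let the fingers close. It gives the time, the measured TCP pose, the force and the opening at its end, in the units of the state.
- get_obs(): the state, without advancing time (a new reading comes with each control period).
- capture(name): name is "side" or "top" or "wrist"; returns (picture, depth): 400x640x3 uint8, red, green, blue; 400x640 float32, mm along the optical axis (not along the pixel's ray), 0 where there is no reading.
- calibration(name): a dict with "fovy" (degrees; the focal length in pixels is half the picture's height over the tangent of half this angle, whatever the lens; pixels are square), "cx", "cy" (the principal point, pixels), "R" (3x3) and "t" (3): a world point X has camera coordinates R X + t. Camera axes: x right, y down, z forward; pixel columns grow to the right and rows downward; lengths in mm; the calibration is good to about 2 mm. A picture is of the moment at which its call begins: read the wrist's pose just before it. calibration takes no time and is no camera call; for the wrist camera it gives the pose at the moment of the call.
- close_job(): hands the job in, once; it reports no verdict.
The state is a dict: "time": time; "joint_positions": joint angles; "dq": joint speeds; "tau": joint torques, N m; "tool_pos": TCP position; "tcp_rot": TCP orientation; "contact_force": force on the tool from outside, world axes, zero at the start; "moment": the same for the moment, N m; "grip_width": finger opening in mm.
Only numpy, scipy, OpenCV 4.12 (cv2) and the standard library are available. Lean on these libraries where they do the work, as an engineer would, in place of code of your own. Each camera call takes 0.05 s, during which the arm holds its last target.

## Task

Put the four amber reagent bottles from the front of the worktop on the four round pads of the bottle stand, in order of height: the tallest on the pad next to the upright steel end guard, then one after another down to the shortest at the other end. Stand each upright and well centred on its pad, let go of it, and never let a bottle topple over.

Things in the scene. Friction and masses are not known exactly. Their poses are not given: they have to be found in the camera images.
- bottle_small: loose round amber bottle with a black screw cap, the shortest of the four: 52 mm in diameter, 101 mm high with its cap, about 0.32 kg. The cap is the top 20 mm, 31 mm across; below it the shoulder widens to the full diameter. Origin at the centre of its underside, z up. Stands in the front row among the other bottles, a fixed sample pot with a teal lid and a fixed low glass beaker
- bottle_medium: loose round amber bottle with a black screw cap, the second shortest: 60 mm in diameter, 131 mm high with its cap, about 0.2 kg. The cap is the top 20 mm, 35 mm across; below it the shoulder widens to the full diameter. Origin at the centre of its underside, z up. Stands in the front row among the other bottles, a fixed sample pot with a teal lid and a fixed low glass beaker
- bottle_large: loose round amber bottle with a black screw cap, the second tallest: 66 mm in diameter, 146 mm high with its cap, about 0.16 kg. The cap is the top 20 mm, 37 mm across; below it the shoulder widens to the full diameter. Origin at the centre of its underside, z up. Stands in the front row among the other bottles, a fixed sample pot with a teal lid and a fixed low glass beaker
- bottle_tallest: loose round amber bottle with a black screw cap, the tallest of the four: 72 mm in diameter, 161 mm high with its cap, about 0.28 kg. The cap is the top 20 mm, 39 mm across; below it the shoulder widens to the full diameter. Origin at the centre of its underside, z up. Stands in the front row among the other bottles, a fixed sample pot with a teal lid and a fixed low glass beaker
- board: fixed low grey board of the bottle stand behind the front row, 110 x 430 x 6 mm, bearing four pads in a row along its y axis; origin at the centre of its underside
- pad_a: fixed round black rubber pad on the board, 82 mm across and 3 mm thick, with a thin grey ring 72 mm across; its top is 3 mm above its origin (8 mm above the worktop). Origin at the centre of its underside. The four alike pads stand 90 mm apart along the board in the order a, b, c, d, a at the board's +y end; this is number 1
- pad_b: fixed round black rubber pad on the board, 82 mm across and 3 mm thick, with a thin grey ring 72 mm across; its top is 3 mm above its origin (8 mm above the worktop). Origin at the centre of its underside. The four alike pads stand 90 mm apart along the board in the order a, b, c, d, a at the board's +y end; this is number 2
- pad_c: fixed round black rubber pad on the board, 82 mm across and 3 mm thick, with a thin grey ring 72 mm across; its top is 3 mm above its origin (8 mm above the worktop). Origin at the centre of its underside. The four alike pads stand 90 mm apart along the board in the order a, b, c, d, a at the board's +y end; this is number 3
- pad_d: fixed round black rubber pad on the board, 82 mm across and 3 mm thick, with a thin grey ring 72 mm across; its top is 3 mm above its origin (8 mm above the worktop). Origin at the centre of its underside. The four alike pads stand 90 mm apart along the board in the order a, b, c, d, a at the board's +y end; this is number 4
- guard: fixed upright steel end guard, a plate 90 mm wide, 5 mm thick and 89 mm high on a flat foot, across ONE end of the board (which end varies), 62 mm beyond the centre of the end pad; the other end has only a low steel bar 10 mm high. Origin at the centre of its underside, on the board; y runs along the board
There are look-alikes about, which are no part of the job. What is shaped like the bottle_small but blue is not meant. Leave any purple look-alike of the bottle_medium alone.

How it is judged (in metres and radians):
At the end, for the whole second after the job is handed in: Counted from the pad beside the guard, the bottles stand tallest, second tallest, second shortest, shortest; each bottle's centre lies within 13 mm of its pad's centre horizontally, its foot rests on the pad (4 to 14 mm above the worktop), it leans less than 0.1 rad and is at rest, released (((y of guard in the frame of board above 0 m and horizontal distance between bottle_tallest and pad_a below 0.013 m and horizontal distance between bottle_large and pad_b below 0.013 m and horizontal distance between bottle_medium and pad_c below 0.013 m and horizontal distance between bottle_small and pad_d below 0.013 m) or (y of guard in the frame of board below 0 m and horizontal distance between bottle_tallest and pad_d below 0.013 m and horizontal distance between bottle_large and pad_c below 0.013 m and horizontal distance between bottle_medium and pad_b below 0.013 m and horizontal distance between bottle_small and pad_a below 0.013 m)) and height (world z) of bottle_tallest between 0.004 and 0.014 m and angle between each of bottle_tallest, bottle_large, bottle_medium, bottle_small's own z axis and vertical below 0.1 rad and linear speed of each of bottle_tallest, bottle_large, bottle_medium, bottle_small below 0.02 m/s and height (world z) of bottle_large between 0.004 and 0.014 m and height (world z) of bottle_medium between 0.004 and 0.014 m and height (world z) of bottle_small between 0.004 and 0.014 m); the robot touches nothing.
It fails at once if the tallest amber bottle topples (leans more than 0.7 rad) (angle between bottle_tallest's own z axis and vertical above 0.7 rad).
It fails at once if the second tallest amber bottle topples (leans more than 0.7 rad) (angle between bottle_large's own z axis and vertical above 0.7 rad).
It fails at once if the second shortest amber bottle topples (leans more than 0.7 rad) (angle between bottle_medium's own z axis and vertical above 0.7 rad).
It fails at once if the shortest amber bottle topples (leans more than 0.7 rad) (angle between bottle_small's own z axis and vertical above 0.7 rad).
It also fails if it takes over 96 s, if anything falls off the work surface, if the arm or the gripper's body presses on something with over 40 N, if the wrist force passes 120 N, or if a joint passes its speed limit or range.

## Working session

There is one attempt and no reset: what is moved stays moved. The work goes in short steps, Python scripts to look and compute and a shell command to move; the robot and the scene stay as the last step left them, time stands still between calls to the robot, and variables do not carry over. Pictures are saved under pics/ and viewed, and the job is handed in when it is done.

```bash
mkdir -p pics; ls
python3 - <<'E'
from plant import *
import cv2,numpy as np
o=get_obs(); print(o)
for n in ("side","top","wrist"):
    c=calibration(n); print(n,c)
    p,d=capture(n); np.savez(f'{n}0.npz',p=p,d=d,**c)
    cv2.imwrite(f'pics/{n}0.png',p[:,:,::-1])
E
```

```text
pics
{'time': 0.0, 'joint_positions': array([-1.37602473e+00,  3.42723003e-01,  1.52501877e+00, -2.29009540e-05,
        1.27539657e+00, -1.45988681e-01]), 'dq': array([-0.00065312,  0.00203844,  0.00107658, -0.00018692, -0.00109073,
       -0.00087635]), 'tau': array([-5.49730557e-04, -4.31249356e+01, -2.44225127e+01,  7.17373495e-02,
        5.60529158e-02, -1.02998079e-04]), 'tool_pos': array([ 175.40496347, -494.43835061,  251.04417798]), 'tcp_rot': array([-3.14006022e+00, -2.03187128e-04,  3.40766801e-01]), 'contact_force': array([-0.05313559, -0.89587169,  0.94760855]), 'moment': array([ 0.03297713,  0.01798786, -0.02495574]), 'grip_width': 92.03405679600876}
side {'fovy': 51.189143253751425, 'cx': 316.8849065460583, 'cy': 196.1010539931092, 'R': array([[-0.89718062, -0.4416135 ,  0.00666769],
       [-0.18802247,  0.3682384 , -0.91052075],
       [ 0.39964295, -0.81815524, -0.41340961]]), 't': array([488.19935751, 133.91909194, 972.85257668])}
top {'fovy': 50.925947028345064, 'cx': 326.2988430152473, 'cy': 201.642411240473, 'R': array([[ 2.69280928e-02, -9.99632007e-01,  3.27556679e-03],
       [-9.95622069e-01, -2.71131853e-02, -8.94515056e-02],
       [ 8.95073991e-02, -8.52468139e-04, -9.95985792e-01]]), 't': array([4.50669849e-01, 5.20547099e+02, 1.27572828e+03])}
wrist {'fovy': 69.18870738489012, 'cx': 322.6478299682, 'cy': 203.38077212992994, 'R': array([[ 0.335028  , -0.94220699, -0.00149435],
       [-0.90943729, -0.32378965,  0.26092926],
       [-0.24633323, -0.08605959, -0.96535677]]), 't': array([-524.33194174,  -32.91732562,  389.81000259])}
```

View pics/top0.png

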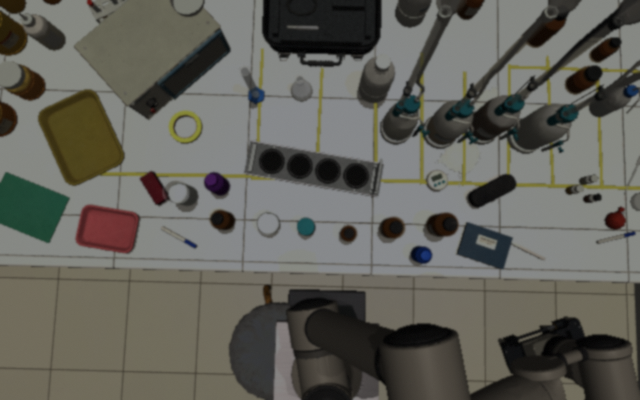

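View pics/side0.png

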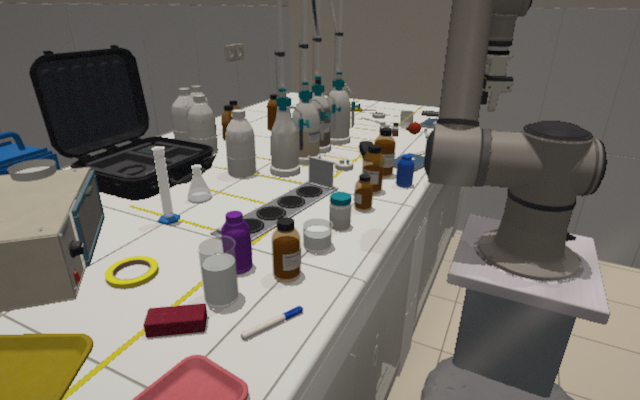

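View pics/wrist0.png

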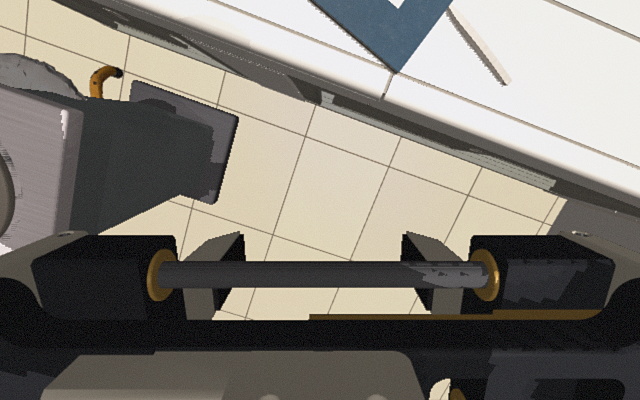

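The top view shows four amber bottles at (222,219), (348,233), (392,228) and (442,225). The look-alikes are purple at (216,183) and blue at (421,255). The stand runs from (270,160) to (356,177), and the guard is at its right end (-y), near (380,180).

```bash
cat > h.py <<'E'
import numpy as np,cv2
def load(f):
    z=np.load(f); return {k:z[k] for k in z}
def cloud(c):
    d=c['d'];f=200/np.tan(np.radians(float(c['fovy']))/2)
    v,u=np.mgrid[:400,:640]
    P=np.stack([(u-c['cx'])*d/f,(v-c['cy'])*d/f,d],-1)
    return (P-c['t'])@c['R']
def proj(c,X):
    q=np.asarray(X,float)@c['R'].T+c['t'];f=200/np.tan(np.radians(float(c['fovy']))/2)
    return q[...,:2]/q[...,2:]*f+[c['cx'],c['cy']]
E
python3 - <<'E'
from h import *
c=load('top0.npz');W=cloud(c);p=c['p']
for n,(u,v) in dict(b1=(222,219),b2=(348,233),b3=(392,228),b4=(442,225),pot=(306,227),beaker=(268,223),purple=(216,183),blue=(421,255)).items():
    s=W[v-16:v+17,u-18:u+19].reshape(-1,3); cc=p[v-16:v+17,u-18:u+19].reshape(-1,3)
    ok=(s[:,2]>0)&(s[:,2]<300); s=s[ok]
    top=np.percentile(s[:,2],98); t=s[s[:,2]>top-8]
    o=s[(s[:,2]>15)]
    (x,y),r=cv2.minEnclosingCircle(t[:,:2].astype(np.float32))
    print(n,'top',top.round(1),'capC',round(x),round(y),'r',round(r,1),'mean',t.mean(0).round(1),len(t),'ext',o.min(0).round(),o.max(0).round())
for (u,v) in [(270,160),(299,166),(327,171),(356,177)]:
    print(W[v-2:v+3,u-2:u+3].reshape(-1,3).mean(0).round(1))
q=p[135:205,230:395];cv2.imwrite('pics/stand.png',cv2.resize(q,None,fx=4.8,fy=4.8,interpolation=2)[:,:,::-1])
q=p[195:270,200:480];cv2.imwrite('pics/row.png',cv2.resize(q,None,fx=2.8,fy=2.8,interpolation=2)[:,:,::-1])
d=W[135:205,230:395]; m=(d[...,2]>60)&(d[...,2]<120); print('guard',d[m].mean(0),m.sum(),d[m].min(0),d[m].max(0))
E
```

```text
b1 top 133.3 capC 456 324 r 17.4 mean [455.3 323.6 130.5] 118 ext [426. 295.  16.] [484. 351. 138.]
b2 top 103.3 capC 425 -54 r 14.9 mean [425.3 -53.2 100.6] 81 ext [401. -79.  16.] [448. -28. 107.]
b3 top 148.2 capC 444 -182 r 17.9 mean [ 444.  -182.6  145.4] 128 ext [ 413. -214.   15.] [ 477. -150.  151.]
b4 top 162.5 capC 458 -329 r 20.0 mean [ 456.7 -328.6  159.9] 156 ext [ 423. -362.   15.] [ 492. -295.  166.]
pot top 91.5 capC 442 74 r 26.6 mean [442.3  73.3  87.7] 238 ext [415.  46.  18.] [468.  98.  94.]
beaker top 61.3 capC 450 190 r 36.5 mean [450.8 191.9  58.8] 103 ext [415. 154.  15.] [484. 227.  66.]
purple top 133.0 capC 566 346 r 17.2 mean [565.6 345.8 130.3] 114 ext [533. 317.  16.] [592. 373. 135.]
blue top 101.8 capC 367 -275 r 15.8 mean [ 367.1 -274.3   99.7] 94 ext [ 342. -301.   15.] [ 393. -249.  109.]
[648.7 195.7   8.3]
[632.1 103.6   8.5]
[609.6  15.2  61.6]
[602.2 -76.8   7.6]
guard [ 610.08224486 -140.68602552   88.25501514] 111 [ 551.90062714 -185.28463629   62.02668483] [ 725.10698028 -127.38917904  100.16111753]
```

View pics/stand.png

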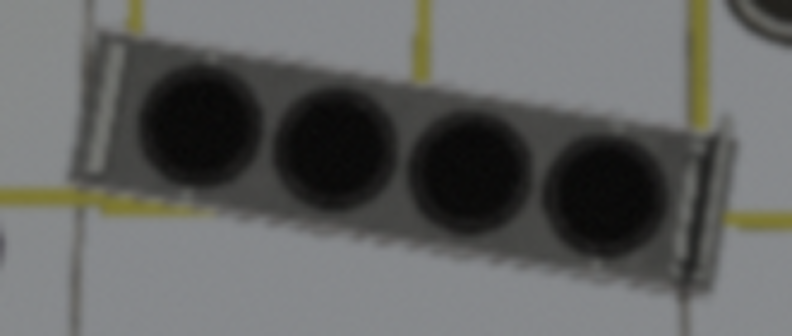

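View pics/row.png

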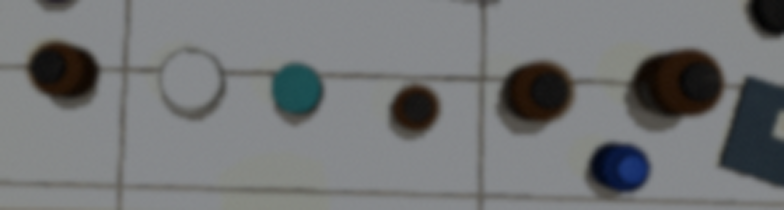

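Run:
```python
from h import *
c=load('top0.npz');W=cloud(c);p=c['p'].astype(int)
# pads: dark pixels projected on plane z=8
f=200/np.tan(np.radians(float(c['fovy']))/2)
def onplane(uv,z):
    r=np.c_[(uv[:,0]-c['cx'])/f,(uv[:,1]-c['cy'])/f,np.ones(len(uv))]@c['R']
    o=-c['R'].T@c['t']; return o+r*((z-o[2])/r[:,2])[:,None]
g=p.sum(2)/3
m=(g<45).astype(np.uint8); m[:140]=0;m[198:]=0;m[:,:250]=0;m[:,374:]=0
n,l,s,ce=cv2.connectedComponentsWithStats(m)
C=[]
for i in range(1,n):
    if s[i,4]>150:
        X=onplane(ce[i:i+1],8)[0]; C.append(X); print(ce[i],s[i],X.round(1),np.sqrt(s[i,2]*s[i,3])/f*1235)
C=np.array(C);C=C[np.argsort(-C[:,1])][:,:2]
print(np.linalg.norm(np.diff(C,axis=0),axis=1)); 
k=np.arange(4)-1.5;dirn=(k[:,None]*C).sum(0);dirn/=np.linalg.norm(dirn);print('dir',dirn,np.degrees(np.arctan2(*dirn[::-1])))
print('fit',(C.mean(0)+k[:,None]*90*dirn).round(1))
# height map
X=W.reshape(-1,3);ok=(c['d'].ravel()>0)
for x0 in range(350,900,50):
    print(x0,[int(np.r_[0,X[ok&(X[:,0]>=x0)&(X[:,0]<x0+50)&(X[:,1]>=y0)&(X[:,1]<y0+50)][:,2]].max()) for y0 in range(450,-500,-50)])
# side radius profiles
s=load('side0.npz');S=cloud(s).reshape(-1,3)
for n,(x,y,R,H) in dict(med=(455.5,323.7,30,131),small=(425,-53.5,26,101),large=(444,-182,33,146),tall=(457,-328.5,36,161)).items():
    cam=-s['R'].T@s['t'];v=np.array([x,y])-cam[:2];v/=np.linalg.norm(v);w=np.array([-v[1],v[0]])
    r=S[:,:2]-[x,y];a=(np.abs(r@w)<R+8)&(np.abs(r@v)<R+8)
    out=[]
    for z in range(20,H+8,6):
        b=a&(np.abs(S[:,2]-z)<3); 
        if b.sum()>2: q=r[b]@w; out.append((z,round(q.min()),round(q.max()),int(b.sum())))
    print(n,out)
```

```text
[271.3655706  161.00193424] [259 149  26  25 517] [645.7 191.3   8. ] 74.96647497287019
[299.42277992 165.75675676] [287 153  26  26 518] [633.  102.3   8. ] 76.45110375038604
[327.4502924  170.75438596] [315 158  26  26 513] [619.5  13.5   8. ] 76.45110375038604
[355.66409266 175.42664093] [343 163  26  26 518] [607.1 -75.6   8. ] 76.45110375038604
[89.88973482 89.78658235 90.04091191]
dir [-0.14400807 -0.98957651] -98.27984305301206
fit [[645.8 191.5]
 [632.8 102.4]
 [619.8  13.3]
 [606.9 -75.7]]
350 [23, 19, 7, 8, 7, 8, 6, 7, 6, 8, 6, 8, 5, 7, 79, 109, 73, 17, 19]
400 [19, 7, 94, 135, 104, 62, 65, 7, 94, 87, 106, 106, 70, 150, 123, 120, 163, 135, 20]
450 [124, 124, 98, 137, 107, 63, 64, 7, 93, 78, 6, 8, 7, 150, 121, 124, 165, 133, 19]
500 [125, 125, 125, 127, 7, 7, 8, 8, 7, 6, 6, 8, 13, 8, 7, 7, 5, 6, 42]
550 [123, 124, 135, 134, 8, 11, 11, 14, 14, 14, 13, 13, 100, 8, 7, 16, 27, 26, 39]
600 [8, 7, 6, 8, 20, 15, 16, 15, 15, 14, 14, 15, 96, 11, 7, 20, 27, 24, 7]
650 [14, 6, 9, 8, 20, 22, 17, 14, 13, 13, 13, 12, 11, 7, 6, 154, 9, 177, 169]
700 [18, 16, 6, 6, 9, 9, 8, 10, 6, 6, 8, 6, 
[... 1153 characters left out ...]
30, 34, 42), (86, -29, 34, 40), (92, -29, 34, 39), (98, -28, 35, 45), (104, -28, 35, 42), (110, -27, 33, 53), (116, -24, 30, 51), (122, -21, 24, 39), (128, -17, 21, 26), (134, -17, 19, 23), (140, -16, 19, 30), (146, -13, 19, 37)]
tall [(20, -31, -1, 15), (26, -30, -1, 16), (32, -30, -4, 13), (38, -33, -3, 17), (44, -32, -3, 15), (50, -32, -2, 20), (56, -31, -2, 15), (62, -31, -2, 18), (68, -30, -1, 16), (74, -33, -1, 16), (80, -33, 6, 23), (86, -32, 10, 23), (92, -32, 13, 26), (98, -31, 14, 24), (104, -31, 11, 22), (110, -33, 35, 34), (116, -30, 35, 41), (122, -29, 32, 46), (128, -26, 33, 40), (134, -22, 24, 36), (140, -18, 21, 24), (146, -18, 21, 21), (152, -17, 18, 22), (158, -17, 19, 45)]
```

```bash
cat >> h.py <<'E'
def rows(p,yaw,tgt,yt,n):
    """p,tgt mm; yaw deg; constant world step, tool z down"""
    p=np.array(p,float);d=(np.array(tgt,float)-p)/n;dy=(yt-yaw)/n;o=[]
    for i in range(n):
        a=np.radians(yaw+dy*i);c,s=np.cos(a),np.sin(a)
        o.append([round(float(v),1) for v in (c*d[0]+s*d[1], s*d[0]-c*d[1], -d[2], -dy)])
    return o
def plan(tgt,yt=None,n=5):
    from plant import get_obs
    o=get_obs();y=np.degrees(o['tcp_rot'][2]);print('t',round(o['time'],2),'at',o['tool_pos'].round(1),round(y,2),'w',round(o['grip_width'],1))
    for r in rows(o['tool_pos'],y,tgt,y if yt is None else yt,n):print(r)
E
python3 - <<'E'
from h import *
c=load('wrist0.npz');print('cam',-c['R'].T@c['t'])
t=load('top0.npz');W=cloud(t).reshape(-1,3)
m=(W[:,2]>110)&(W[:,2]<500)&(W[:,0]<780)&(W[:,0]>560)&(W[:,1]<0)&(W[:,1]>-300)
A=W[m];i=np.argsort(A[:,0])[:400:20];print(A[i].round())
plan([457,-328.5,252],80,8)
E
```

```text
cam [ 241.7527929  -471.1406217   384.11127982]
[[ 699. -253.  154.]
 [ 708. -253.  153.]
 [ 714. -262.  174.]
 [ 718. -240.  111.]
 [ 720. -205.  124.]
 [ 721. -237.  123.]
 [ 722. -239.  204.]
 [ 724. -239.  189.]
 [ 725. -241.  205.]
 [ 726. -213.  157.]
 [ 727. -183.  150.]
 [ 728. -300.  148.]
 [ 729. -175.  132.]
 [ 730. -216.  154.]
 [ 731. -178.  147.]
 [ 731. -221.  159.]
 [ 732. -300.  460.]
 [ 732. -296.  409.]
 [ 733. -296.  152.]
 [ 733. -299.  420.]]
t 0.15 at [ 175.4 -494.5  251.2] 19.53 w 92.0
[40.1, -7.8, -0.1, -7.6]
[40.8, -2.5, -0.1, -7.6]
[40.8, 2.9, -0.1, -7.6]
[40.0, 8.3, -0.1, -7.6]
[38.6, 13.5, -0.1, -7.6]
[36.5, 18.4, -0.1, -7.6]
[33.7, 23.1, -0.1, -7.6]
[30.4, 27.3, -0.1, -7.6]
```

```bash
python3 -m jog '[0,40,-8,0,-7.6, 0,41,-2.5,0,-7.6, 0,41,3,0,-7.6, 0,40,8,0,-7.6]'; python3 -m jog '[0,38.6,13.5,0,-7.6, 0,36.5,18.4,0,-7.6, 0,33.7,23,0,-7.6]'
python3 - <<'E'
from h import *
plan([457,-328.5,250],80,2)
E
```

```text
time: 0.55
tool_pos: [315.7, -410.6, 249.7]
tcp_rot: [-3.139, -0.0, 0.88]
contact_force: [0.2, -0.2, -0.3]
grip_width: 91.9
time: 0.85
tool_pos: [423.8, -343.0, 248.9]
tcp_rot: [-3.138, -0.002, 1.294]
contact_force: [0.9, -0.2, -0.4]
grip_width: 91.5
t 0.85 at [ 423.8 -343.   248.9] 74.15 w 91.5
[11.5, 14.0, -0.5, -2.9]
[10.8, 14.6, -0.5, -2.9]
```

```bash
python3 -m jog '[0,12,14,0,-3,0,11,14.5,0,-3,0,0,0,0,0]'
python3 - <<'E'
from h import *
from plant import *
plan([457,-328.5,250],80,1)
c=calibration('wrist');p,d=capture('wrist');np.savez('w1.npz',p=p,d=d,**c);c=load('w1.npz')
q=p.copy()
for X in ([457,-328.5,161],[457,-328.5,141],[444,-182,146],[367,-274.5,101]):
    u=proj(c,X);print(u.round());cv2.circle(q,tuple(int(v) for v in u),3,(255,0,0),-1)
cv2.imwrite('pics/w1.png',q[:,:,::-1])
W=cloud(c)
for X in ([457,-328.5,161],[444,-182,146],[367,-274.5,101]):
    m=(np.hypot(W[...,0]-X[0],W[...,1]-X[1])<28)&(np.abs(W[...,2]-X[2])<6)
    if m.sum()>20:
        P=W[m];print(X,P.mean(0).round(1),m.sum(),cv2.minEnclosingCircle(P[:,:2].astype(np.float32)))
E
```

```text
time: 1.15
tool_pos: [462.1, -322.7, 247.7]
tcp_rot: [-3.137, -0.005, 1.414]
contact_force: [-1.1, -0.2, 0.0]
grip_width: 91.9
t 1.15 at [ 462.1 -322.7  247.7] 81.01 w 91.9
[-6.6, -4.1, -2.3, 1.0]
[318. 225.]
[318. 217.]
[268.  31.]
[218. 166.]
[457, -328.5, 161] [ 457.9 -328.5  159.7] 1682 ((457.7769775390625, -329.7994689941406), 19.75334358215332)
[444, -182, 146] [ 445.1 -183.5  145.1] 2174 ((444.8705749511719, -182.75704956054688), 18.839025497436523)
[367, -274.5, 101] [ 368.7 -274.8   99.8] 779 ((367.2887268066406, -275.01416015625), 15.951334953308105)
```

View pics/w1.png

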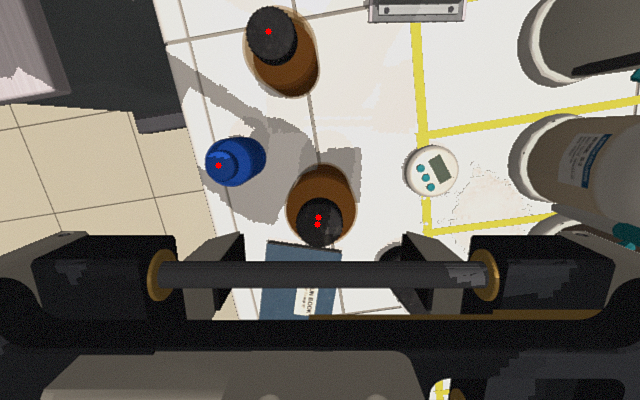

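The wrist view shows the tallest amber bottle's cap at (318,222), beside the large amber bottle at (270,32) and the blue look-alike at (220,165), which I leave alone. The top and wrist cameras agree to about 1 mm. I descend on the tallest, which measures 161 mm high.

```bash
python3 -m jog '[0,-7,-4,0,0,0,0,0,0,0]'
python3 - <<'E'
from h import *
plan([457.5,-329,124],None,4)
E
```

```text
time: 1.4
tool_pos: [454.3, -330.5, 247.2]
tcp_rot: [-3.135, -0.004, 1.41]
contact_force: [0.8, 0.2, -0.8]
grip_width: 92.0
t 1.4 at [ 454.3 -330.5  247.2] 80.76 w 92.0
[0.5, 0.7, 30.8, -0.0]
[0.5, 0.7, 30.8, -0.0]
[0.5, 0.7, 30.8, -0.0]
[0.5, 0.7, 30.8, -0.0]
```

```bash
python3 -m jog '[0,1,2,30,0,0,0.5,1,30,0,0,0,0,30,0,0,0,0,15,0,0,0,0,0,0]'
python3 - <<'E'
from h import *
plan([457.5,-329,124],None,1)
E
```

```text
time: 1.9
tool_pos: [452.7, -334.3, 140.8]
tcp_rot: [-3.138, -0.001, 1.397]
contact_force: [-0.2, 0.6, -0.7]
grip_width: 91.9
t 1.9 at [ 452.7 -334.3  140.8] 80.07 w 91.9
[6.0, 3.8, 16.8, -0.0]
```

```bash
python3 -m jog '[0,6,4,0,0,0,0,0,0,0]'
python3 - <<'E'
from h import *
from plant import *
for i in range(3):
    plan([457.5,-329,124],None,1); capture('top')
E
```

```text
time: 2.1
tool_pos: [457.4, -330.1, 142.1]
tcp_rot: [-3.139, -0.001, 1.394]
contact_force: [1.0, -0.1, 0.7]
grip_width: 91.6
t 2.1 at [ 457.4 -330.1  142.1] 79.89 w 91.6
[1.1, -0.0, 18.1, -0.0]
t 2.15 at [ 457.3 -330.5  142.4] 79.9 w 91.9
[1.5, -0.1, 18.4, -0.0]
t 2.2 at [ 457.4 -330.5  142.4] 79.91 w 91.7
[1.5, -0.1, 18.4, -0.0]
```

Pose settled; descend the rest and close.

```bash
python3 -m jog '[0,1.5,0,10,0,0,0.5,0.5,8,0,0,0,0,0,0]'
python3 - <<'E'
from h import *
plan([457.5,-329,124],None,1)
E
```

```text
time: 2.55
tool_pos: [458.6, -328.7, 124.0]
tcp_rot: [-3.141, 0.001, 1.395]
contact_force: [0.4, -0.0, 0.2]
grip_width: 91.9
t 2.55 at [ 458.6 -328.7  124. ] 79.93 w 91.9
[-0.5, -1.0, 0.0, -0.0]
```

```bash
python3 -m jog '[0.15,0,0,0,0,0.2,0,0,0,0,0.25,0,0,0,0,0.3,0,0,0,0,0.5,0,0,0,0]';python3 -m jog '[1,0,0,0,0,1,0,0,0,0,1,0,0,0,0]'
python3 - <<'E'
from h import *
plan([457.5,-329,124],None,1)
E
```

```text
time: 3.05
tool_pos: [458.7, -328.6, 123.7]
tcp_rot: [-3.141, 0.001, 1.395]
contact_force: [0.6, -0.4, -1.8]
grip_width: 69.3
time: 3.35
tool_pos: [458.7, -328.6, 123.6]
tcp_rot: [-3.141, 0.001, 1.395]
contact_force: [-0.3, 0.7, -0.9]
grip_width: 69.4
t 3.35 at [ 458.7 -328.6  123.6] 79.94 w 69.4
[-0.6, -1.1, -0.4, -0.0]
```

```bash
python3 -m jog '[1,0,0,-10,0,1,0,0,-20,0,1,0,0,-40,0,1,0,0,-40,0,1,0,0,-25,0]'
python3 - <<'E'
from h import *
plan([607,-76,258],81.7,7)
E
```

```text
time: 3.85
tool_pos: [456.2, -326.3, 259.5]
tcp_rot: [-3.129, -0.007, 1.395]
contact_force: [0.1, 0.0, -3.6]
grip_width: 69.2
t 3.85 at [ 456.2 -326.3  259.5] 79.93 w 69.2
[39.0, 15.0, 0.2, -0.3]
[38.9, 15.1, 0.2, -0.3]
[38.8, 15.3, 0.2, -0.3]
[38.8, 15.5, 0.2, -0.3]
[38.7, 15.6, 0.2, -0.3]
[38.6, 15.8, 0.2, -0.3]
[38.6, 16.0, 0.2, -0.3]
```

```bash
python3 -m jog '[1,25,10,0,0,1,39,15,0,0,1,39,15,0,0,1,39,15,0,0,1,39,15.5,0,0]';python3 -m jog '[1,39,15.5,0,0,1,30,12,0,0,1,12,5,0,0,1,0,0,0,0,1,0,0,0,0]'
python3 - <<'E'
from h import *
plan([607,-76,200],81.7,1)
E
```

```text
time: 4.35
tool_pos: [558.9, -161.6, 267.8]
tcp_rot: [-3.138, 0.0, 1.385]
contact_force: [0.4, -0.5, -3.0]
grip_width: 69.6
time: 4.85
tool_pos: [607.6, -79.8, 268.7]
tcp_rot: [-3.136, -0.0, 1.391]
contact_force: [0.3, -0.9, -3.7]
grip_width: 69.2
t 4.85 at [607.6 -79.8 268.7] 79.73 w 69.2
[3.6, -1.2, 68.7, -2.0]
```

```bash
python3 -m jog '[1,3.5,-1,40,-2,1,0,0,40,0,1,0,0,25,0,1,0,0,15,0,1,0,0,0,0]'
python3 - <<'E'
from h import *
plan([607,-76,131.6],None,1)
E
```

```text
time: 5.35
tool_pos: [603.9, -84.7, 147.5]
tcp_rot: [-3.138, 0.003, 1.419]
contact_force: [-0.6, 0.9, -3.1]
grip_width: 69.1
t 5.35 at [603.9 -84.7 147.5] 81.31 w 69.1
[9.1, 1.7, 15.9, -0.0]
```

```bash
python3 -m jog '[1,8.5,1.7,5,0,1,0,0,0,0]'
python3 - <<'E'
from h import *
plan([607,-76,131.6],None,1)
E
```

```text
time: 5.55
tool_pos: [606.9, -78.4, 143.7]
tcp_rot: [-3.14, 0.003, 1.416]
contact_force: [0.3, 0.3, -4.0]
grip_width: 69.3
t 5.55 at [606.9 -78.4 143.7] 81.13 w 69.3
[2.4, -0.3, 12.1, -0.0]
```

```bash
python3 -m jog '[1,2.5,0,4,0,1,0.5,0,4,0,1,0,0,2,0,1,0,0,0,0]'
python3 - <<'E'
from h import *
plan([607,-76,131.6],None,1)
E
```

```text
time: 5.95
tool_pos: [608.8, -75.6, 135.9]
tcp_rot: [3.138, 0.004, 1.416]
contact_force: [0.4, 0.7, -3.9]
grip_width: 69.1
t 5.95 at [608.8 -75.6 135.9] 81.15 w 69.1
[-0.7, -1.7, 4.3, -0.0]
```

```bash
python3 -m jog '[1,-0.7,-1.7,2,0,1,0,0,2,0,1,0,0,0,0]';python3 -m jog '[1,0,0,1,0,1,0,0,0,0]';python3 - <<'E'
from h import *
plan([607,-76,131.6],None,1)
E
```

```text
time: 6.25
tool_pos: [607.0, -76.1, 131.9]
tcp_rot: [3.138, 0.004, 1.417]
contact_force: [0.7, -0.5, -3.0]
grip_width: 69.6
time: 6.45
tool_pos: [607.2, -76.3, 131.9]
tcp_rot: [3.137, 0.004, 1.417]
contact_force: [0.8, -0.0, -3.7]
grip_width: 69.4
t 6.45 at [607.2 -76.3 131.9] 81.17 w 69.4
[0.3, -0.3, 0.3, -0.0]
```

```bash
python3 -m jog '[1,0,0,1.5,0,1,0,0,0,0]';python3 -m jog '[1,0,0,1,0,1,0,0,0,0]';python3 - <<'E'
from h import *
from plant import *
p,d=capture('side');cv2.imwrite('pics/s1.png',cv2.resize(p[100:280,200:440],None,fx=3,fy=3,interpolation=2)[:,:,::-1])
E
```

```text
time: 6.65
tool_pos: [607.6, -76.6, 132.0]
tcp_rot: [3.135, 0.005, 1.417]
contact_force: [-0.3, -0.1, -3.2]
grip_width: 69.4
time: 6.85
tool_pos: [607.7, -76.8, 131.9]
tcp_rot: [3.134, 0.005, 1.417]
contact_force: [-0.9, -0.7, -1.1]
grip_width: 69.4
```

View pics/s1.png

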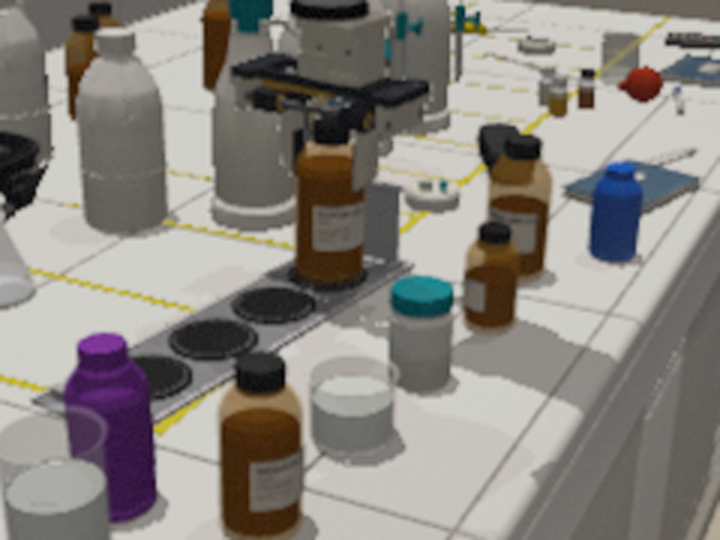

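The tallest bottle stands on the pad beside the guard, at about (330,270) in the crop, and the force on the tool has dropped. I release it.

```bash
python3 -m jog '[0.18,0,0,0,0,0.1,0,0,0,0,0,0,0,0,0,0,0,0,0,0,0,0,0,0,0]';python3 - <<'E'
from h import *
plan([607.4,-76.4,300],None,1)
E
```

```text
time: 7.4
tool_pos: [608.8, -76.8, 131.7]
tcp_rot: [3.132, 0.005, 1.417]
contact_force: [-0.3, -0.4, -0.0]
grip_width: 91.4
t 7.4 at [608.8 -76.8 131.7] 81.17 w 91.4
[0.2, -1.5, -168.3, -0.0]
```

```bash
python3 -m jog '[0,0,-1,-10,0,0,0,0,-15,0,0,0,0,-20,0,0,0,0,-30,0,0,0,0,-40,0]';python3 - <<'E'
from h import *
from plant import *
plan([445,-183,250],81.7,5)
c=calibration('wrist');p,d=capture('wrist');np.savez('w2.npz',p=p,d=d,**c);c=load('w2.npz')
cv2.imwrite('pics/w2.png',p[:,:,::-1])
W=cloud(c);X=[607,-76,169]
m=(np.hypot(W[...,0]-X[0],W[...,1]-X[1])<30)&(np.abs(W[...,2]-X[2])<6)
if m.sum(): print(cv2.minEnclosingCircle(W[m][:,:2].astype(np.float32)),W[m].mean(0))
E
```

```text
time: 7.9
tool_pos: [604.0, -75.3, 246.6]
tcp_rot: [-3.14, 0.004, 1.417]
contact_force: [0.4, -1.0, 0.2]
grip_width: 92.0
t 7.9 at [604.  -75.3 246.6] 81.16 w 92.0
[-26.2, -28.1, -0.7, -0.1]
[-26.1, -28.2, -0.7, -0.1]
[-26.1, -28.2, -0.7, -0.1]
[-26.0, -28.3, -0.7, -0.1]
[-26.0, -28.3, -0.7, -0.1]
((607.7673950195312, -78.36297607421875), 19.6975040435791) [607.73386348 -77.07741042 167.76109356]
```

View pics/w2.png

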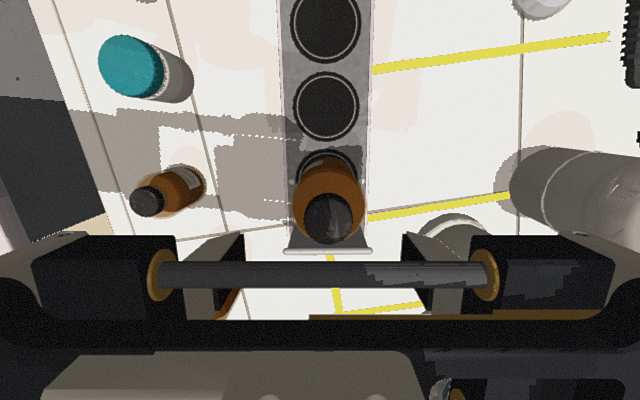

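The tallest stands at (607.7,-77.5), about 1 mm from its pad's centre, with its cap at (327,218). Pads c and b show at (326,106) and (326,22), and I refine their positions from this picture.

```bash
python3 - <<'E'
from h import *
c=load('w2.npz');p=c['p'].astype(int);f=200/np.tan(np.radians(float(c['fovy']))/2)
for (u0,v0) in [(326,106),(326,22)]:
    g=p.mean(2).astype(np.float32)
    s=g[max(v0-45,0):v0+46,u0-50:u0+51]; m=(s<70).astype(np.uint8)
    cs,_=cv2.findContours(m,cv2.RETR_EXTERNAL,cv2.CHAIN_APPROX_NONE);k=max(cs,key=cv2.contourArea)
    (x,y),ax,a=cv2.fitEllipse(cv2.convexHull(k)); u=np.array([x+u0-50,y+max(v0-45,0)])
    r=np.r_[(u-[c['cx'],c['cy']])/f,1]@c['R'];o=-c['R'].T@c['t'];print(u,ax,(o+r*((8-o[2])/r[2])).round(1))
E
python3 -m jog '[0,-15,-17,0,0,0,-27,-29,0,0,0,-27,-29,0,0,0,-26,-28,0,0,0,-26,-28,0,0]';python3 -m jog '[0,-5,-6,0,0,0,0,0,0,0]';python3 - <<'E'
from h import *
plan([445,-183,180],None,1)
E
```

```text
[325.40668869 106.27729034] (66.64906311035156, 70.06417846679688) [621.1  14.4   8. ]
[325.22790527  22.74905014] (59.71042251586914, 67.36611938476562) [634.4 103.3   8. ]
time: 8.45
tool_pos: [458.9, -176.2, 260.5]
tcp_rot: [3.115, 0.008, 1.424]
contact_force: [0.5, -0.6, -0.2]
grip_width: 92.1
time: 8.65
tool_pos: [449.3, -182.3, 262.1]
tcp_rot: [3.113, 0.009, 1.419]
contact_force: [0.6, -0.6, -0.7]
grip_width: 92.0
t 8.65 at [ 449.3 -182.3  262.1] 81.3 w 92.0
[-1.3, -4.1, 82.1, -0.0]
```

```bash
python3 -m jog '[0,-1,-4,20,0,0,0,0,25,0,0,0,0,20,0,0,0,0,10,0,0,0,0,0,0]';python3 - <<'E'
from h import *
plan([445,-183,180],None,1)
E
```

```text
time: 9.15
tool_pos: [452.9, -182.4, 187.6]
tcp_rot: [3.104, 0.01, 1.421]
contact_force: [-0.1, -0.9, 0.2]
grip_width: 91.4
t 9.15 at [ 452.9 -182.4  187.6] 81.41 w 91.4
[-1.7, -7.7, 7.6, -0.0]
```

```bash
python3 -m jog '[0,0,40,-5,0,0,0,40,-5,0,0,0,0,0,0,0,0,0,0,0]';python3 -m jog '[0,0,-12,0,0,0,0,-12,0,0,0,0,-12,0,0,0,0,-12,0,0,0,0,0,0,0]'
```

```text
time: 9.55
tool_pos: [535.1, -192.4, 202.4]
tcp_rot: [3.105, 0.01, 1.423]
contact_force: [-0.2, -0.4, -1.0]
grip_width: 91.6
time: 10.05
tool_pos: [483.7, -183.4, 202.6]
tcp_rot: [3.104, 0.01, 1.424]
contact_force: [-1.1, -0.3, 0.1]
grip_width: 91.8
```

```bash
python3 -m jog '[0,0,0,-50,0,0,0,0,-50,0,0,0,0,0,0]';python3 -m jog '[0,0,0,10,0,0,0,0,10,0,0,0,0,10,0,0,0,0,10,0,0,0,0,0,0]'
```

```text
time: 10.35
tool_pos: [479.0, -181.2, 305.5]
tcp_rot: [3.105, 0.009, 1.423]
contact_force: [0.6, 1.0, -0.3]
grip_width: 91.7
time: 10.85
tool_pos: [479.0, -180.8, 258.6]
tcp_rot: [3.11, 0.007, 1.423]
contact_force: [-0.6, -0.3, 0.4]
grip_width: 91.8
```

```bash
python3 -m jog '[0,0,-8,12,0,0,0,-8,12,0,0,0,-8,12,0]'; python3 -m jog '[0,0,-6,12,0,0,0,-4,12,0,0,0,0,0,0]';python3 - <<'E'
from h import *
plan([445,-183,180],None,1)
E
```

```text
time: 11.15
tool_pos: [456.5, -177.7, 219.4]
tcp_rot: [3.111, 0.007, 1.424]
contact_force: [-0.1, 0.0, 0.3]
grip_width: 91.4
time: 11.45
tool_pos: [445.0, -175.6, 191.3]
tcp_rot: [3.117, 0.004, 1.423]
contact_force: [-0.1, 0.1, 0.0]
grip_width: 91.8
t 11.45 at [ 445.  -175.6  191.3] 81.55 w 91.8
[-7.3, 1.1, 11.3, -0.0]
```

```bash
python3 -m jog '[0,-7,1,10,0,0,0,0,12,0,0,0,0,12,0,0,0,0,0,0]';python3 - <<'E'
from h import *
plan([445,-183,110],None,1)
E
```

```text
time: 11.85
tool_pos: [447.4, -185.2, 156.1]
tcp_rot: [3.115, 0.005, 1.423]
contact_force: [0.7, 0.2, 0.5]
grip_width: 91.9
t 11.85 at [ 447.4 -185.2  156.1] 81.56 w 91.9
[1.8, -2.7, 46.1, -0.0]
```

```bash
python3 -m jog '[0,2,-3,10,0,0,0,-0.5,10,0,0,0,-0.5,10,0,0,0,-0.5,10,0,0,0,0,0,0]';python3 - <<'E'
from h import *
plan([445,-183,110],None,1)
E
```

```text
time: 12.35
tool_pos: [446.1, -185.0, 114.9]
tcp_rot: [3.112, 0.007, 1.423]
contact_force: [-0.2, -0.4, -0.9]
grip_width: 91.9
t 12.35 at [ 446.1 -185.   114.9] 81.54 w 91.9
[1.8, -1.3, 4.9, -0.0]
```

```bash
python3 -m jog '[0,2,-1,5,0,0,0,0,0,0,0.2,0,0,0,0,0.25,0,0,0,0,0.3,0,0,0,0]';python3 -m jog '[0.35,0,0,0,0,1,0,0,0,0,1,0,0,0,0,1,0,0,0,0]';python3 - <<'E'
from h import *
plan([445,-183,110],None,1)
E
```

```text
time: 12.85
tool_pos: [446.2, -183.1, 110.1]
tcp_rot: [3.11, 0.008, 1.423]
contact_force: [0.4, -0.0, 0.2]
grip_width: 72.0
time: 13.25
tool_pos: [446.1, -183.1, 110.3]
tcp_rot: [3.11, 0.008, 1.423]
contact_force: [1.3, 0.0, -1.2]
grip_width: 63.2
t 13.25 at [ 446.1 -183.1  110.3] 81.55 w 63.2
[-0.1, -1.1, 0.3, -0.0]
```

```bash
python3 -m jog '[1,0,0,-10,0,1,0,0,-25,0,1,0,0,-35,0,1,0,0,-35,0,1,0,0,-35,0]';python3 -m jog '[1,0,0,-35,0,1,0,0,-15,0,1,0,0,0,0]';python3 - <<'E'
from h import *
plan([620.5,14,300],81.7,9)
E
```

```text
time: 13.75
tool_pos: [439.1, -179.7, 252.2]
tcp_rot: [3.122, 0.003, 1.423]
contact_force: [0.0, -1.6, -1.2]
grip_width: 62.8
time: 14.05
tool_pos: [438.6, -179.8, 311.4]
tcp_rot: [3.112, 0.007, 1.423]
contact_force: [-0.0, -0.6, -1.4]
grip_width: 63.0
t 14.05 at [ 438.6 -179.8  311.4] 81.55 w 63.0
[24.3, 16.8, 1.3, -0.0]
[24.3, 16.8, 1.3, -0.0]
[24.3, 16.8, 1.3, -0.0]
[24.2, 16.8, 1.3, -0.0]
[24.2, 16.9, 1.3, -0.0]
[24.2, 16.9, 1.3, -0.0]
[24.2, 16.9, 1.3, -0.0]
[24.2, 16.9, 1.3, -0.0]
[24.2, 16.9, 1.3, -0.0]
```

```bash
python3 -m jog '[1,15,10,0,0,1,24,17,0,0,1,24,17,0,0,1,24,17,0,0,1,24,17,0,0]';python3 -m jog '[1,24,17,0,0,1,24,17,0,0,1,24,17,0,0,1,15,10,0,0,1,0,0,0,0]';python3 - <<'E'
from h import *
plan([620.5,14,200],81.7,1)
E
```

```text
time: 14.55
tool_pos: [531.4, -80.3, 310.2]
tcp_rot: [3.117, 0.008, 1.417]
contact_force: [0.5, -0.9, -1.1]
grip_width: 62.8
time: 15.05
tool_pos: [606.8, 3.2, 303.3]
tcp_rot: [3.129, 0.007, 1.42]
contact_force: [-0.8, -0.6, -1.5]
grip_width: 63.3
t 15.05 at [606.8   3.2 303.3] 81.38 w 63.3
[12.7, 11.9, 103.3, -0.3]
```

```bash
python3 -m jog '[1,13,12,5,0,1,0,0,20,0,1,0,0,25,0,1,0,0,25,0,1,0,0,25,0]';python3 -m jog '[1,0,0,20,0,1,0,0,15,0,1,0,0,0,0]'
python3 - <<'E'
from h import *
plan([620.5,14,118],81.7,1)
E
```

```text
time: 15.55
tool_pos: [620.1, 11.4, 199.8]
tcp_rot: [3.129, 0.009, 1.421]
contact_force: [0.5, -0.3, -1.9]
grip_width: 63.0
time: 15.85
tool_pos: [614.9, 8.9, 157.2]
tcp_rot: [-3.141, 0.01, 1.419]
contact_force: [-0.9, 0.1, -1.8]
grip_width: 62.9
t 15.85 at [614.9   8.9 157.2] 81.3 w 62.9
[5.9, 4.7, 39.2, -0.4]
```

```bash
python3 -m jog '[1,6,5,10,0,1,0,0,10,0,1,0,0,8,0,1,0,0,0,0]'
python3 - <<'E'
from h import *
plan([620.5,14,118],81.7,1)
E
```

```text
time: 16.25
tool_pos: [621.1, 13.2, 128.1]
tcp_rot: [3.141, 0.011, 1.418]
contact_force: [0.2, -0.9, -1.1]
grip_width: 62.6
t 16.25 at [621.1  13.2 128.1] 81.25 w 62.6
[0.7, -0.7, 10.1, -0.4]
```

```bash
python3 -m jog '[1,0.5,1,4,0,1,0,0.5,3,0,1,0,0,0,0]';python3 -m jog '[1,0,0,1.5,0,1,0,0,0,0]'
python3 - <<'E'
from h import *
plan([623,14,118],81.7,1)
E
```

```text
time: 16.55
tool_pos: [623.3, 13.4, 121.5]
tcp_rot: [3.139, 0.011, 1.418]
contact_force: [-0.9, -0.0, -2.1]
grip_width: 63.5
time: 16.75
tool_pos: [623.6, 13.4, 120.3]
tcp_rot: [3.138, 0.01, 1.418]
contact_force: [0.7, 0.6, -1.8]
grip_width: 62.8
t 16.75 at [623.6  13.4 120.3] 81.27 w 62.8
[0.5, -0.7, 2.3, -0.4]
```

```bash
python3 -m jog '[1,0.5,0,1,0,1,0,0,0,0]';python3 -m jog '[1,0,0,1,0,1,0,0,0,0]'; python3 -m jog '[1,0,0,1,0,1,0,0,0,0]'
```

```text
time: 16.95
tool_pos: [623.8, 13.8, 119.6]
tcp_rot: [3.138, 0.01, 1.418]
contact_force: [-0.4, -0.9, -1.0]
grip_width: 63.1
time: 17.15
tool_pos: [624.0, 13.8, 118.9]
tcp_rot: [3.137, 0.01, 1.418]
contact_force: [-0.0, -0.3, -2.2]
grip_width: 62.9
time: 17.35
tool_pos: [624.2, 14.0, 118.9]
tcp_rot: [3.136, 0.01, 1.418]
contact_force: [0.3, 0.0, -1.3]
grip_width: 63.0
```

Run:
```python
from h import *
from plant import *
p,d=capture('side');cv2.imwrite('pics/s2.png',cv2.resize(p[100:280,200:440],None,fx=3,fy=3,interpolation=2)[:,:,::-1])
```

```text
(no output)
```

View pics/s2.png

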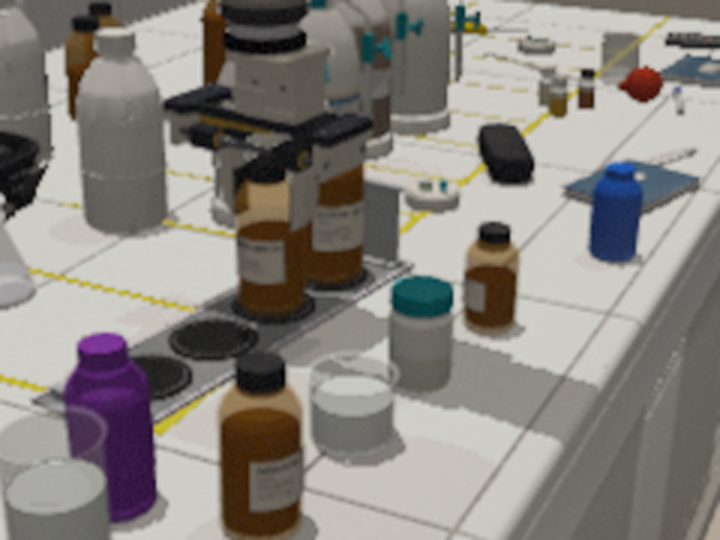

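The large bottle stands on the third pad along, at about (270,305) in the crop. Release.

```bash
python3 -m jog '[1,0,0,1,0,0.3,0,0,0,0,0.2,0,0,0,0,0.1,0,0,0,0,0,0,0,0,0]';python3 -m jog '[0,0,0,0,0,0,0,0,0,0]'
python3 - <<'E'
from h import *
plan([621,14,118],81.7,1)
E
```

```text
time: 17.9
tool_pos: [624.6, 13.9, 118.7]
tcp_rot: [3.135, 0.01, 1.418]
contact_force: [0.0, -0.3, 0.4]
grip_width: 83.7
time: 18.1
tool_pos: [624.7, 13.9, 118.5]
tcp_rot: [3.135, 0.01, 1.418]
contact_force: [-0.4, -0.1, 0.2]
grip_width: 91.4
t 18.1 at [624.7  13.9 118.5] 81.26 w 91.4
[-0.4, -3.6, 0.5, -0.4]
```

Ascend, then look with the wrist camera.

```bash
python3 -m jog '[0,0,-1,-10,0,0,0,0,-15,0,0,0,0,-20,0,0,0,0,-25,0,0,0,0,-30,0]';python3 -m jog '[0,0,0,-25,0,0,0,0,0,0]';python3 - <<'E'
from h import *
from plant import *
plan([455.5,324,250],81.7,1)
c=calibration('wrist');p,d=capture('wrist');np.savez('w3.npz',p=p,d=d,**c);c=load('w3.npz')
cv2.imwrite('pics/w3.png',p[:,:,::-1])
W=cloud(c);X=[620.5,14,154]
m=(np.hypot(W[...,0]-X[0],W[...,1]-X[1])<30)&(np.abs(W[...,2]-X[2])<6)
if m.sum(): print(cv2.minEnclosingCircle(W[m][:,:2].astype(np.float32)),W[m].mean(0))
E
```

```text
time: 18.6
tool_pos: [620.8, 15.3, 219.3]
tcp_rot: [-3.139, 0.011, 1.418]
contact_force: [-0.2, 0.1, 0.3]
grip_width: 91.6
time: 18.8
tool_pos: [622.4, 15.6, 251.7]
tcp_rot: [3.134, 0.01, 1.418]
contact_force: [0.2, -0.9, 0.3]
grip_width: 91.7
t 18.8 at [622.4  15.6 251.7] 81.26 w 91.7
[279.5, -211.8, 1.7, -0.4]
((619.857666015625, 14.003979682922363), 18.888240814208984) [620.12703403  15.17907898 153.02642595]
```

View pics/w3.png

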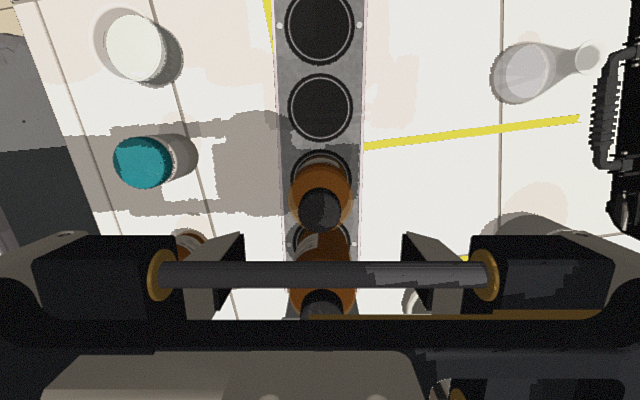

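Run:
```python
from h import *
plan([455.5,324,250],61.5,13)
```

```text
t 18.85 at [621.8  15.5 249.7] 81.26 w 91.5
[21.5, -16.2, -0.0, 1.5]
[21.1, -16.8, -0.0, 1.5]
[20.6, -17.4, -0.0, 1.5]
[20.1, -17.9, -0.0, 1.5]
[19.7, -18.4, -0.0, 1.5]
[19.2, -18.9, -0.0, 1.5]
[18.7, -19.4, -0.0, 1.5]
[18.1, -19.9, -0.0, 1.5]
[17.6, -20.4, -0.0, 1.5]
[17.1, -20.9, -0.0, 1.5]
[16.5, -21.3, -0.0, 1.5]
[15.9, -21.7, -0.0, 1.5]
[15.3, -22.2, -0.0, 1.5]
```

```bash
python3 -m jog '[0,21.5,-16,0,1.5,0,21,-17,0,1.5,0,20.5,-17.5,0,1.5,0,20,-18,0,1.5,0,19.7,-18.4,0,1.5]'; python3 -m jog '[0,19,-19,0,1.5,0,18.7,-19.4,0,1.5,0,18,-20,0,1.5,0,17.6,-20.4,0,1.5,0,17,-21,0,1.5]'
python3 - <<'E'
from h import *
plan([455.5,324,240],61.5,3)
E
```

```text
time: 19.35
tool_pos: [554.3, 134.0, 242.2]
tcp_rot: [-3.14, 0.013, 1.277]
contact_force: [-0.0, 0.5, -0.5]
grip_width: 91.8
time: 19.85
tool_pos: [484.8, 256.7, 234.6]
tcp_rot: [-3.132, 0.021, 1.139]
contact_force: [-0.1, 0.1, -0.4]
grip_width: 91.8
t 19.85 at [484.8 256.7 234.6] 65.29 w 91.8
[16.3, -18.2, -1.8, 1.3]
[15.9, -18.6, -1.8, 1.3]
[15.5, -18.9, -1.8, 1.3]
```

```bash
python3 -m jog '[0,16.5,-18,0,1.3,0,16,-18.5,0,1.3,0,10,-11,0,1,0,0,0,0,0]';  python3 - <<'E'
from h import *
from plant import *
plan([455.5,324,180],None,1)
c=calibration('wrist');p,d=capture('wrist');np.savez('w4.npz',p=p,d=d,**c);c=load('w4.npz')
cv2.imwrite('pics/w4.png',p[:,:,::-1])
W=cloud(c);X=[455.5,324,131]
m=(np.hypot(W[...,0]-X[0],W[...,1]-X[1])<30)&(np.abs(W[...,2]-X[2])<6)
if m.sum(): print(cv2.minEnclosingCircle(W[m][:,:2].astype(np.float32)),W[m].mean(0))
E
```

```text
time: 20.25
tool_pos: [454.8, 319.4, 229.0]
tcp_rot: [-3.127, 0.029, 1.078]
contact_force: [-0.4, -1.4, -0.6]
grip_width: 91.9
t 20.25 at [454.8 319.4 229. ] 61.74 w 91.9
[4.4, -1.5, 49.0, -0.0]
((454.7310791015625, 322.4248352050781), 17.76548194885254) [455.28394429 323.43810585 130.03744345]
```

View pics/w4.png

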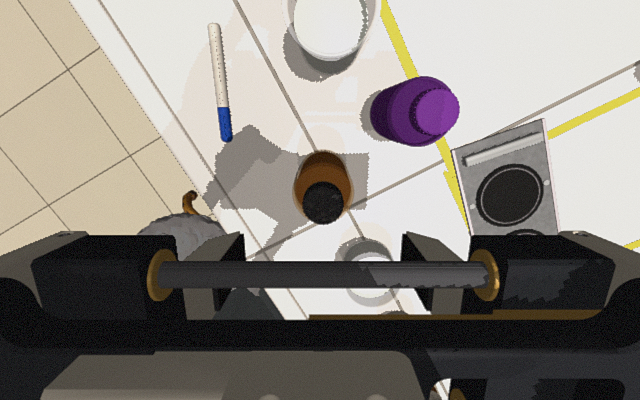

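The amber medium bottle is at (323,203), and the purple look-alike at (415,110) stays clear of the jaws. Descend slowly.

```bash
python3 -m jog '[0,4,-1.5,10,0,0,0,0,12,0,0,0,0,12,0,0,0,0,12,0,0,0,0,0,0]';  python3 - <<'E'
from h import *
plan([455.2,323.2,96],None,1)
E
```

```text
time: 20.8
tool_pos: [454.9, 317.7, 176.2]
tcp_rot: [-3.125, 0.034, 1.075]
contact_force: [-0.3, -0.8, -0.3]
grip_width: 91.8
t 20.8 at [454.9 317.7 176.2] 61.59 w 91.8
[5.0, -2.3, 80.2, -0.0]
```

```bash
python3 -m jog '[0,5.5,-2.5,10,0,0,0,0,0,0]';  python3 - <<'E'
from h import *
plan([455.2,323.2,96],None,1)
E
```

```text
time: 21.0
tool_pos: [455.4, 322.8, 164.6]
tcp_rot: [-3.125, 0.035, 1.073]
contact_force: [0.2, -0.6, 0.2]
grip_width: 92.1
t 21.0 at [455.4 322.8 164.6] 61.5 w 92.1
[0.2, -0.3, 68.6, -0.0]
```

```bash
python3 -m jog '[0,0.8,0,10,0,0,0.8,0,12,0,0,0.8,0,12,0,0,0,0,0,0]';  python3 - <<'E'
from h import *
plan([455.2,323.2,96],None,1)
E
```

```text
time: 21.4
tool_pos: [455.7, 324.4, 127.8]
tcp_rot: [-3.125, 0.035, 1.073]
contact_force: [-0.3, 0.6, -0.3]
grip_width: 91.9
t 21.4 at [455.7 324.4 127.8] 61.51 w 91.9
[-1.3, 0.1, 31.8, -0.0]
```

```bash
python3 -m jog '[0,-1,0,10,0,0,0,0,12,0,0,0,0,9,0,0,0,0,0,0]';  python3 - <<'E'
from h import *
plan([455.2,323.2,96],None,1)
E
```

```text
time: 21.8
tool_pos: [454.1, 322.6, 93.9]
tcp_rot: [-3.125, 0.035, 1.074]
contact_force: [-0.4, 0.5, 0.2]
grip_width: 91.6
t 21.8 at [454.1 322.6  93.9] 61.51 w 91.6
[1.0, 0.7, -2.1, -0.0]
```

```bash
python3 -m jog '[0,1,0.7,-2,0,0.2,0,0,0,0,0.25,0,0,0,0,0.3,0,0,0,0,0.35,0,0,0,0]'; python3 -m jog '[0.4,0,0,0,0,1,0,0,0,0,1,0,0,0,0,1,0,0,0,0]';  python3 - <<'E'
from h import *
plan([633.5,103,240],81.7,9)
E
```

```text
time: 22.3
tool_pos: [456.1, 323.7, 97.1]
tcp_rot: [-3.127, 0.033, 1.074]
contact_force: [-0.5, 0.3, -0.9]
grip_width: 64.5
time: 22.7
tool_pos: [456.1, 323.7, 97.3]
tcp_rot: [-3.127, 0.033, 1.074]
contact_force: [-0.3, 0.3, -0.3]
grip_width: 58.0
t 22.7 at [456.1 323.7  97.3] 61.51 w 58.0
[-12.2, 29.0, -15.9, -2.2]
[-13.3, 28.5, -15.9, -2.2]
[-14.4, 28.0, -15.9, -2.2]
[-15.5, 27.4, -15.9, -2.2]
[-16.5, 26.8, -15.9, -2.2]
[-17.6, 26.1, -15.9, -2.2]
[-18.6, 25.4, -15.9, -2.2]
[-19.6, 24.7, -15.9, -2.2]
[-20.5, 23.9, -15.9, -2.2]
```

```bash
python3 -m jog '[1,0,0,-10,0,1,0,0,-20,0,1,0,0,-25,0,1,0,0,-25,0,1,0,0,-20,0]'; python3 -m jog '[1,0,0,-10,0,1,0,0,0,0]';  python3 - <<'E'
from h import *
plan([633.5,103,210],81.7,11)
E
```

```text
time: 23.2
tool_pos: [457.0, 324.8, 198.9]
tcp_rot: [-3.121, 0.041, 1.074]
contact_force: [0.2, -0.8, -2.0]
grip_width: 58.4
time: 23.4
tool_pos: [458.5, 325.7, 212.9]
tcp_rot: [-3.125, 0.035, 1.074]
contact_force: [-0.6, 0.4, -2.2]
grip_width: 58.1
t 23.4 at [458.5 325.7 212.9] 61.51 w 58.1
[-10.2, 23.6, 0.3, -1.8]
[-11.0, 23.3, 0.3, -1.8]
[-11.7, 22.9, 0.3, -1.8]
[-12.4, 22.6, 0.3, -1.8]
[-13.1, 22.1, 0.3, -1.8]
[-13.8, 21.7, 0.3, -1.8]
[-14.5, 21.3, 0.3, -1.8]
[-15.2, 20.8, 0.3, -1.8]
[-15.9, 20.3, 0.3, -1.8]
[-16.5, 19.8, 0.3, -1.8]
[-17.1, 19.2, 0.3, -1.8]
```

```bash
python3 -m jog '[1,-10,23.6,0,-1.8,1,-11,23.3,0,-1.8,1,-11.7,23,0,-1.8,1,-12.4,22.6,0,-1.8,1,-13,22,0,-1.8]'; python3 -m jog '[1,-13.8,21.7,0,-1.8,1,-14.5,21.3,0,-1.8,1,-15,20.8,0,-1.8,1,-10,14,0,-1.8,1,0,0,0,0]';  python3 - <<'E'
from h import *
plan([633.5,103,180],81.7,2)
E
```

```text
time: 23.9
tool_pos: [536.5, 223.9, 208.0]
tcp_rot: [-3.112, 0.036, 1.243]
contact_force: [0.6, 0.6, -2.4]
grip_width: 58.2
time: 24.4
tool_pos: [597.2, 144.1, 199.8]
tcp_rot: [-3.097, 0.037, 1.371]
contact_force: [-0.1, 0.0, -1.7]
grip_width: 57.8
t 24.4 at [597.2 144.1 199.8] 78.56 w 57.8
[-16.5, 21.9, 9.9, -1.6]
[-17.1, 21.4, 9.9, -1.6]
```

```bash
python3 -m jog '[1,-16,21,0,-1.6,1,-17,21,0,-1.6,1,0,0,0,0]';  python3 - <<'E'
from h import *
plan([633.5,103,105.3],81.7,1)
E
```

```text
time: 24.7
tool_pos: [630.8, 104.4, 195.5]
tcp_rot: [-3.088, 0.035, 1.429]
contact_force: [-0.0, -0.3, -1.8]
grip_width: 58.1
t 24.7 at [630.8 104.4 195.5] 81.85 w 58.1
[-1.0, 2.9, 90.2, 0.2]
```

```bash
python3 -m jog '[1,0,6,12,0,1,0,0,15,0,1,0,0,15,0,1,0,0,15,0,1,0,0,0,0]';  python3 - <<'E'
from h import *
plan([637,103,105.3],81.7,1)
E
```

```text
time: 25.2
tool_pos: [629.3, 106.8, 130.5]
tcp_rot: [-3.08, 0.034, 1.428]
contact_force: [-0.6, 0.9, -1.4]
grip_width: 57.9
t 25.2 at [629.3 106.8 130.5] 81.85 w 57.9
[-2.7, 8.2, 25.2, 0.1]
```

```bash
python3 -m jog '[1,-2.7,8.5,8,0,1,0,1,5,0,1,0,0,0,0]';  python3 - <<'E'
from h import *
from plant import *
plan([637,103,105.3],81.7,1)
c=calibration('side');p,d=capture('side');cv2.imwrite('pics/s3.png',cv2.resize(p[100:280,200:440],None,fx=3,fy=3,interpolation=2)[:,:,::-1])
E
```

```text
time: 25.5
tool_pos: [637.6, 103.9, 115.8]
tcp_rot: [-3.08, 0.034, 1.43]
contact_force: [-0.1, -0.1, -2.8]
grip_width: 58.3
t 25.5 at [637.6 103.9 115.8] 81.92 w 58.3
[-1.0, -0.5, 10.5, 0.2]
```

View pics/s3.png

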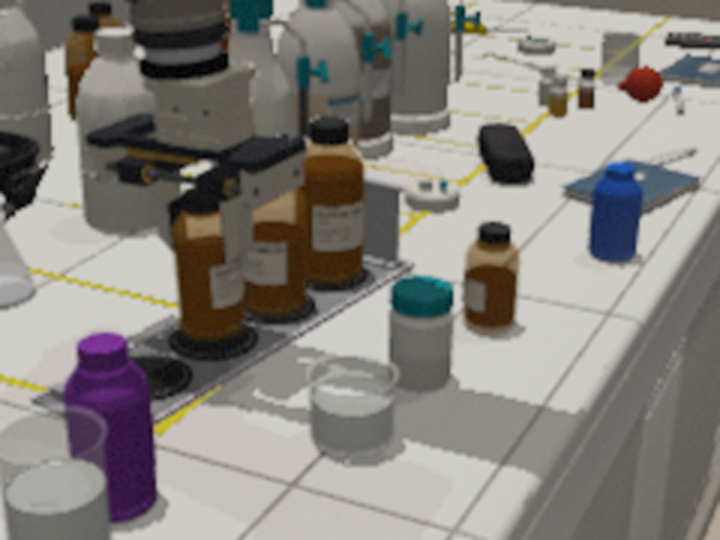

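```bash
python3 -m jog '[1,-1,0,3,0,1,0,0,3,0,1,0,0,0,0]';python3 -m jog '[1,0,0,1.5,0,1,0,0,0,0]';python3 -m jog '[1,0,0,1.5,0,1,0,0,0,0]'
```

```text
time: 25.85
tool_pos: [637.8, 102.6, 111.0]
tcp_rot: [-3.082, 0.034, 1.429]
contact_force: [0.1, -0.1, -2.3]
grip_width: 58.1
time: 26.05
tool_pos: [637.8, 102.5, 109.8]
tcp_rot: [-3.083, 0.034, 1.429]
contact_force: [-0.4, 0.5, -2.6]
grip_width: 58.0
time: 26.25
tool_pos: [637.8, 102.5, 108.4]
tcp_rot: [-3.083, 0.033, 1.429]
contact_force: [-0.3, 0.4, -1.3]
grip_width: 58.3
```

```bash
python3 -m jog '[1,0,0,1.5,0,1,0,0,0,0]';python3 -m jog '[1,0,0,1.5,0,1,0,0,0,0]';python3 -m jog '[1,0,0,1.5,0,1,0,0,0,0]'
```

```text
time: 26.45
tool_pos: [637.7, 102.5, 106.8]
tcp_rot: [-3.084, 0.033, 1.429]
contact_force: [0.0, 0.2, -1.3]
grip_width: 58.1
time: 26.65
tool_pos: [637.9, 102.5, 106.2]
tcp_rot: [-3.085, 0.033, 1.429]
contact_force: [0.2, -0.3, -1.3]
grip_width: 58.3
time: 26.85
tool_pos: [638.0, 102.5, 106.3]
tcp_rot: [-3.086, 0.033, 1.429]
contact_force: [0.4, -1.4, -2.3]
grip_width: 58.5
```

```bash
python3 -m jog '[0.4,0,0,0,0,0.35,0,0,0,0,0.3,0,0,0,0,0.2,0,0,0,0,0,0,0,0,0]';python3 -m jog '[0,0,0,0,0,0,0,0,0,0]'; python3 -m jog '[0,0,-4,-10,0,0,0,0,-12,0,0,0,0,-15,0,0,0,0,-20,0,0,0,0,-25,0]'
```

```text
time: 27.35
tool_pos: [638.1, 102.5, 105.8]
tcp_rot: [-3.086, 0.033, 1.429]
contact_force: [0.3, -0.3, -0.1]
grip_width: 76.2
time: 27.55
tool_pos: [638.3, 102.5, 105.9]
tcp_rot: [-3.087, 0.033, 1.429]
contact_force: [0.2, -0.2, -0.8]
grip_width: 89.8
time: 28.05
tool_pos: [637.5, 105.2, 191.0]
tcp_rot: [-3.081, 0.034, 1.429]
contact_force: [0.8, 0.1, -0.1]
grip_width: 91.8
```

```bash
python3 -m jog '[0,0,0,-25,0,0,0,0,-20,0,0,0,0,0,0]';python3 - <<'E'
from h import *
from plant import *
plan([425,-53.5,220],81.7,10)
c=calibration('wrist');p,d=capture('wrist');np.savez('w5.npz',p=p,d=d,**c);c=load('w5.npz')
cv2.imwrite('pics/w5.png',p[:,:,::-1])
W=cloud(c);X=[633,103,139]
m=(np.hypot(W[...,0]-X[0],W[...,1]-X[1])<30)&(np.abs(W[...,2]-X[2])<6)
if m.sum(): print(cv2.minEnclosingCircle(W[m][:,:2].astype(np.float32)),W[m].mean(0))
E
```

```text
time: 28.35
tool_pos: [642.1, 106.7, 245.8]
tcp_rot: [-3.093, 0.032, 1.429]
contact_force: [0.7, 1.3, -0.4]
grip_width: 91.7
t 28.35 at [642.1 106.7 245.8] 81.89 w 91.7
[-18.9, -19.2, 2.6, 0.0]
[-18.9, -19.2, 2.6, 0.0]
[-18.9, -19.2, 2.6, 0.0]
[-18.9, -19.2, 2.6, 0.0]
[-19.0, -19.2, 2.6, 0.0]
[-19.0, -19.2, 2.6, 0.0]
[-19.0, -19.2, 2.6, 0.0]
[-19.0, -19.2, 2.6, 0.0]
[-19.0, -19.2, 2.6, 0.0]
[-19.0, -19.2, 2.6, 0.0]
((633.5396728515625, 100.69374084472656), 17.925046920776367) [633.76589297 102.03392716 137.9756574 ]
```

View pics/w5.png

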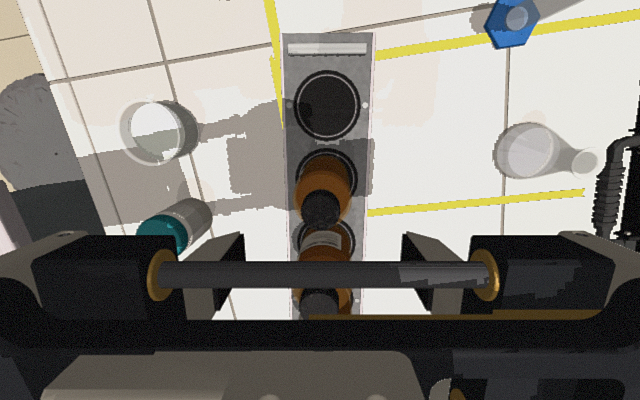

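The medium bottle stands at (633.6,101.5), about 1 mm off its pad, with its cap at (320,208). The free pad a is at (328,104). Next, the small bottle.

```bash
python3 - <<'E'
from h import *
c=load('w5.npz');p=c['p'].astype(int);f=200/np.tan(np.radians(float(c['fovy']))/2)
u0,v0=328,104
s=p.mean(2)[v0-45:v0+46,u0-50:u0+51]; m=(s<70).astype(np.uint8)
cs,_=cv2.findContours(m,cv2.RETR_EXTERNAL,cv2.CHAIN_APPROX_NONE);k=max(cs,key=cv2.contourArea)
(x,y),ax,a=cv2.fitEllipse(cv2.convexHull(k)); u=np.array([x+u0-50,y+v0-45])
r=np.r_[(u-[c['cx'],c['cy']])/f,1]@c['R'];o=-c['R'].T@c['t'];print(u,ax,(o+r*((8-o[2])/r[2])).round(1))
E
python3 -m jog '[0,-19,-19,0,0,0,-26,-27,0,0,0,-26,-27,0,0,0,-26,-27,0,0,0,-26,-27,0,0]';python3 - <<'E'
from h import *
plan([425,-53.5,220],81.7,3)
E
```

```text
[326.36777878 105.26412582] (67.34111022949219, 70.76985168457031) [647.4 192.5   8. ]
time: 28.9
tool_pos: [493.0, 2.4, 247.8]
tcp_rot: [-3.082, 0.032, 1.434]
contact_force: [0.6, -0.6, 0.5]
grip_width: 91.8
t 28.9 at [493.    2.4 247.8] 82.18 w 91.8
[-21.6, -19.9, 9.3, 0.2]
[-21.6, -19.9, 9.3, 0.2]
[-21.7, -19.8, 9.3, 0.2]
```

```bash
python3 -m jog '[0,-26,-23,0,0,0,-26,-23,0,0,0,0,0,0,0]';python3 - <<'E'
from h import *
plan([425,-53.5,160],81.7,3)
E
```

```text
time: 29.2
tool_pos: [432.8, -45.1, 249.7]
tcp_rot: [-3.075, 0.033, 1.433]
contact_force: [-0.5, -0.3, 0.2]
grip_width: 91.9
t 29.2 at [432.8 -45.1 249.7] 82.09 w 91.9
[-3.1, -2.2, 29.9, 0.1]
[-3.1, -2.2, 29.9, 0.1]
[-3.1, -2.2, 29.9, 0.1]
```

```bash
python3 -m jog '[0,0,45,0,0,0,0,45,0,0,0,0,0,0,0]';python3 -m jog '[0,0,-45,0,0,0,0,-45,0,0,0,0,0,0,0]';python3 -m jog '[0,0,0,-40,0,0,0,0,0,0]';python3 -m jog '[0,0,0,40,0,0,0,0,0,0]'
```

```text
time: 29.5
tool_pos: [521.5, -57.6, 240.7]
tcp_rot: [-3.07, 0.032, 1.43]
contact_force: [0.3, 0.2, 0.1]
grip_width: 91.8
time: 29.8
tool_pos: [429.6, -42.9, 241.5]
tcp_rot: [-3.06, 0.03, 1.431]
contact_force: [-0.1, 0.2, 0.7]
grip_width: 92.0
time: 30.0
tool_pos: [432.0, -41.1, 281.3]
tcp_rot: [-3.057, 0.029, 1.432]
contact_force: [0.4, 0.2, 0.4]
grip_width: 91.9
time: 30.2
tool_pos: [429.5, -41.2, 240.9]
tcp_rot: [-3.06, 0.029, 1.432]
contact_force: [-1.0, 0.1, 0.1]
grip_width: 91.6
```

```bash
python3 -m jog '[0,45,0,0,0,0,45,0,0,0,0,0,0,0,0]';python3 -m jog '[0,-10,0,0,0,0,-10,0,0,0,0,0,0,0,0]';python3 -m jog '[0,-45,0,0,0,0,-40,0,0,0,0,0,0,0,0]'
```

```text
time: 30.5
tool_pos: [444.5, 49.7, 239.7]
tcp_rot: [-3.061, 0.029, 1.427]
contact_force: [0.4, 0.2, -0.2]
grip_width: 92.1
time: 30.8
tool_pos: [442.5, 28.3, 241.7]
tcp_rot: [-3.062, 0.029, 1.43]
contact_force: [0.3, -0.4, -0.5]
grip_width: 91.9
time: 31.1
tool_pos: [430.2, -60.8, 245.1]
tcp_rot: [-3.064, 0.03, 1.428]
contact_force: [-0.4, -0.0, -0.7]
grip_width: 91.8
```

Run:
```python
from h import *
from plant import *
from scipy.spatial.transform import Rotation as Ro
open('h.py','a').write('''
def tool(tgt):
    from plant import get_obs
    from scipy.spatial.transform import Rotation as Ro
    o=get_obs();R=Ro.from_euler('xyz',o['tcp_rot']).as_matrix();print('t',round(o['time'],2),'at',o['tool_pos'].round(1),'shift',(R.T@(np.array(tgt)-o['tool_pos'])).round(1),'w',round(o['grip_width'],1),'rot',o['tcp_rot'].round(3))
''')
c=calibration('wrist');p,d=capture('wrist');np.savez('w6.npz',p=p,d=d,**c);c=load('w6.npz')
cv2.imwrite('pics/w6.png',p[:,:,::-1])
W=cloud(c);X=[425,-53.5,101]
m=(np.hypot(W[...,0]-X[0],W[...,1]-X[1])<25)&(np.abs(W[...,2]-X[2])<6)
if m.sum(): print(cv2.minEnclosingCircle(W[m][:,:2].astype(np.float32)),W[m].mean(0))
import h,importlib;importlib.reload(h);h.tool([425,-53.5,130])
```

```text
((425.0829772949219, -53.220211029052734), 15.644471168518066) [425.58259612 -52.34760628  99.93267424]
t 31.15 at [430.3 -59.3 245. ] shift [  8.3   2.9 115. ] w 91.4 rot [-3.064  0.029  1.428]
```

View pics/w6.png

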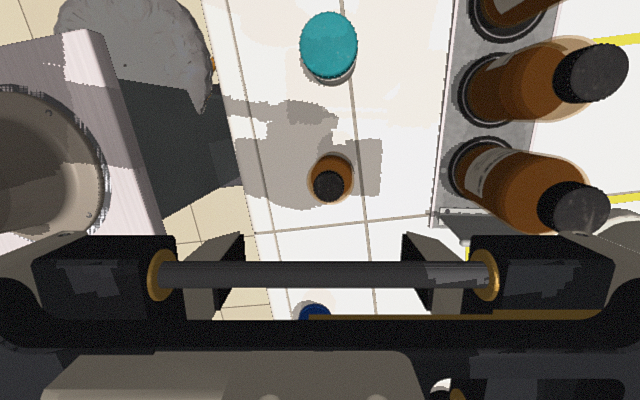

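The small amber bottle is alone at (329,182) and measured at (425.1,-53). The blue look-alike is at the bottom edge (315,312), clear of it. Descend.

```bash
python3 -m jog '[0,4,1.5,30,0,0,2,1,30,0,0,1,0,25,0,0,0,0,10,0,0,0,0,0,0]';python3 -c "
from h import *
tool([425,-53.2,120])"
```

```text
time: 31.65
tool_pos: [426.8, -55.1, 148.5]
tcp_rot: [-3.068, 0.027, 1.42]
contact_force: [1.1, 1.3, 1.1]
grip_width: 91.8
t 31.65 at [426.8 -55.1 148.5] shift [ 2.4  0.1 28.5] w 91.8 rot [-3.068  0.027  1.42 ]
```

```bash
python3 -m jog '[0,2,0,12,0,0,1,0,12,0,0,0,0,10,0,0,0,0,0,0]';python3 -c "
from h import *
tool([425,-53.2,68])"
```

```text
time: 32.05
tool_pos: [426.3, -52.4, 115.8]
tcp_rot: [-3.072, 0.027, 1.419]
contact_force: [-0.0, 0.1, 0.2]
grip_width: 91.5
t 32.05 at [426.3 -52.4 115.8] shift [ 0.3  2.2 47.8] w 91.5 rot [-3.072  0.027  1.419]
```

```bash
python3 -m jog '[0,0,1,12,0,0,0,1,12,0,0,0,0,12,0,0,0,0,0,0]';python3 -c "
from h import *
tool([425,-53.2,68])"
```

```text
time: 32.45
tool_pos: [428.1, -53.8, 81.6]
tcp_rot: [-3.078, 0.028, 1.418]
contact_force: [-0.8, -0.8, -0.0]
grip_width: 91.6
t 32.45 at [428.1 -53.8  81.6] shift [ 0.5 -2.3 13.8] w 91.6 rot [-3.078  0.028  1.418]
```

```bash
python3 -m jog '[0,0.5,-2,8,0,0,0,0,6,0,0,0,0,0,0]';python3 -c "
from h import *
tool([425,-53.2,68])"; python3 -m jog '[0.3,0,0,0,0,0.35,0,0,0,0,0.4,0,0,0,0,0.42,0,0,0,0,0.45,0,0,0,0]'; python3 -m jog '[0.5,0,0,0,0,1,0,0,0,0,1,0,0,0,0,1,0,0,0,0]'
```

```text
time: 32.75
tool_pos: [426.4, -53.5, 68.6]
tcp_rot: [-3.081, 0.028, 1.418]
contact_force: [-0.0, 0.3, -0.7]
grip_width: 91.9
t 32.75 at [426.4 -53.5  68.6] shift [ 0.1 -1.4  0.7] w 91.9 rot [-3.081  0.028  1.418]
time: 33.25
tool_pos: [427.0, -53.7, 69.5]
tcp_rot: [-3.083, 0.028, 1.418]
contact_force: [-0.1, 0.2, -1.3]
grip_width: 56.5
time: 33.65
tool_pos: [427.1, -53.7, 69.5]
tcp_rot: [-3.083, 0.028, 1.418]
contact_force: [-0.0, -0.2, 0.5]
grip_width: 51.4
```

```bash
python3 -m jog '[1,0,0,-8,0,1,0,0,-15,0,1,0,0,-25,0,1,0,0,-25,0,1,0,0,-25,0]'; python3 -m jog '[1,0,0,-20,0,1,0,0,-10,0,1,0,0,0,0]';python3 -c "
from h import *
tool([510,192,200])"
```

```text
time: 34.15
tool_pos: [429.7, -50.7, 167.8]
tcp_rot: [-3.07, 0.026, 1.418]
contact_force: [1.8, -0.5, -4.6]
grip_width: 51.4
time: 34.45
tool_pos: [432.7, -50.2, 202.6]
tcp_rot: [-3.075, 0.027, 1.418]
contact_force: [0.8, -0.5, -5.1]
grip_width: 51.3
t 34.45 at [432.7 -50.2 202.6] shift [251.1  39.2  -6.7] w 51.3 rot [-3.075  0.027  1.418]
```

```bash
python3 -m jog '[1,20,3,0,0,1,28,4.5,0,0,1,28,4.5,0,0,1,28,4.5,0,0,1,28,4.5,0,0]'; python3 -m jog '[1,28,4.5,0,0,1,28,4.5,0,0,1,28,4.5,0,0,1,20,4,0,0,1,0,0,0,0]';python3 -c "
from h import *
tool([647,192,190])"
```

```text
time: 34.95
tool_pos: [471.8, 78.3, 194.9]
tcp_rot: [-3.069, 0.028, 1.412]
contact_force: [0.5, -0.2, -4.3]
grip_width: 51.3
time: 35.45
tool_pos: [503.6, 185.1, 184.8]
tcp_rot: [-3.059, 0.031, 1.415]
contact_force: [0.7, 0.4, -3.5]
grip_width: 51.3
t 35.45 at [503.6 185.1 184.8] shift [ 28.9 139.7 -17.6] w 51.3 rot [-3.059  0.031  1.415]
```

```bash
python3 -m jog '[1,5,20,0,0,1,5,25,-3,0,1,5,25,-3,0,1,5,25,-3,0,1,5,25,-3,0]'; python3 -m jog '[1,3,15,0,0,1,0,0,0,0]';python3 -c "
from h import *
tool([648,192,120])"
```

```text
time: 35.95
tool_pos: [623.7, 189.2, 180.3]
tcp_rot: [-3.045, 0.037, 1.419]
contact_force: [0.9, -0.1, -4.6]
grip_width: 51.2
time: 36.15
tool_pos: [640.7, 187.5, 175.6]
tcp_rot: [-3.042, 0.039, 1.417]
contact_force: [0.3, -0.1, -4.2]
grip_width: 51.2
t 36.15 at [640.7 187.5 175.6] shift [ 7.7 12.  54.4] w 51.2 rot [-3.042  0.039  1.417]
```

```bash
python3 -m jog '[1,7,10,10,0,1,1,2,15,0,1,0,1,15,0,1,0,0,12,0,1,0,0,0,0]';python3 -c "
from h import *
tool([649.5,192,78])"
```

```text
time: 36.65
tool_pos: [643.8, 189.2, 115.9]
tcp_rot: [-3.032, 0.043, 1.416]
contact_force: [-0.7, 0.1, -4.3]
grip_width: 51.4
t 36.65 at [643.8 189.2 115.9] shift [ 5.3  9.3 36.9] w 51.4 rot [-3.032  0.043  1.416]
```

```bash
python3 -m jog '[1,5,8,8,0,1,1,1,8,0,1,0,1,8,0,1,0,0,0,0]';python3 -c "
from h import *
tool([649.5,192,78])
from plant import *
p,d=capture('side');cv2.imwrite('pics/s4.png',cv2.resize(p[100:280,140:380],None,fx=3,fy=3,interpolation=2)[:,:,::-1])"
```

```text
time: 37.05
tool_pos: [652.2, 193.2, 89.6]
tcp_rot: [-3.033, 0.043, 1.416]
contact_force: [-0.5, -0.5, -3.8]
grip_width: 51.4
t 37.05 at [652.2 193.2  89.6] shift [-1.1 -1.2 11.8] w 51.4 rot [-3.033  0.043  1.416]
```

View pics/s4.png

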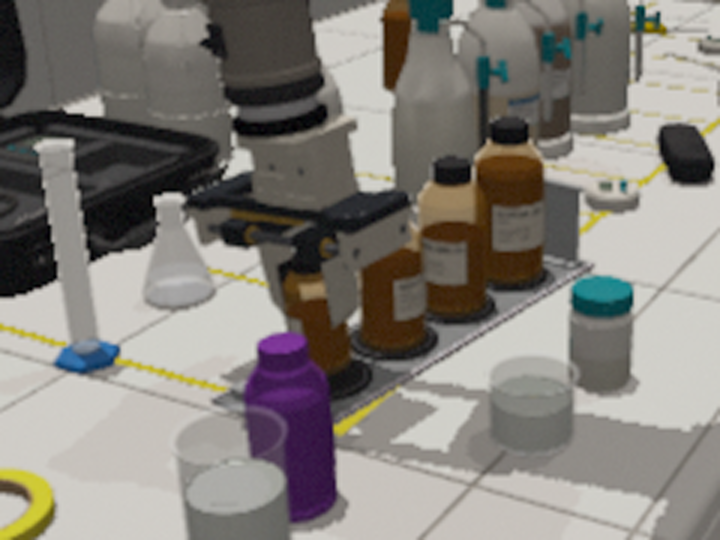

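```bash
python3 -m jog '[1,-1,0.5,4,0,1,0,0.5,3,0,1,0,0,0,0]'; python3 -m jog '[1,0,0,1.5,0,1,0,0,0,0]'; python3 -m jog '[1,0,0,1.5,0,1,0,0,0,0]'; python3 -m jog '[1,0,0,1.5,0,1,0,0,0,0]'
```

```text
time: 37.4
tool_pos: [653.1, 192.0, 83.8]
tcp_rot: [-3.036, 0.042, 1.416]
contact_force: [0.3, 0.4, -3.3]
grip_width: 51.0
time: 37.6
tool_pos: [653.1, 191.9, 82.6]
tcp_rot: [-3.036, 0.042, 1.416]
contact_force: [-1.0, -0.2, -3.3]
grip_width: 51.5
time: 37.8
tool_pos: [653.0, 191.9, 81.3]
tcp_rot: [-3.037, 0.042, 1.416]
contact_force: [-0.1, -0.6, -2.7]
grip_width: 51.6
time: 38.0
tool_pos: [652.9, 191.9, 79.8]
tcp_rot: [-3.037, 0.042, 1.416]
contact_force: [-0.9, 0.1, -4.4]
grip_width: 51.3
```

```bash
python3 -m jog '[1,0,0,1.5,0,1,0,0,0,0]'; python3 -m jog '[1,0,0,1.5,0,1,0,0,0,0]'; python3 -m jog '[1,0,0,1.5,0,1,0,0,0,0]'
```

```text
time: 38.2
tool_pos: [652.9, 191.9, 78.5]
tcp_rot: [-3.038, 0.042, 1.416]
contact_force: [-0.1, -0.6, -3.1]
grip_width: 51.5
time: 38.4
tool_pos: [653.0, 191.8, 78.5]
tcp_rot: [-3.039, 0.041, 1.416]
contact_force: [0.0, -0.7, -4.2]
grip_width: 52.0
time: 38.6
tool_pos: [653.1, 191.7, 78.4]
tcp_rot: [-3.04, 0.041, 1.416]
contact_force: [0.3, -0.2, -2.3]
grip_width: 51.2
```

Contact: z has stopped at 78.5. Check the placing, then release.

```bash
python3 -m jog '[1,0,0,1,0,0.48,0,0,0,0,0.44,0,0,0,0,0.4,0,0,0,0,0.3,0,0,0,0]'; python3 -m jog '[0.1,0,0,0,0,0,0,0,0,0,0,0,0,0,0]';python3 -c "
from h import *
tool([647,192,78])
from plant import *
p,d=capture('side');cv2.imwrite('pics/s5.png',cv2.resize(p[100:280,140:380],None,fx=3,fy=3,interpolation=2)[:,:,::-1])"
```

```text
time: 39.1
tool_pos: [653.2, 191.8, 77.9]
tcp_rot: [-3.041, 0.041, 1.416]
contact_force: [-0.2, 0.3, 0.3]
grip_width: 59.1
time: 39.4
tool_pos: [653.7, 191.9, 77.7]
tcp_rot: [-3.042, 0.04, 1.416]
contact_force: [-0.4, 0.6, 0.2]
grip_width: 82.4
t 39.4 at [653.7 191.9  77.7] shift [-1.  -6.6  0.4] w 82.4 rot [-3.042  0.04   1.416]
```

View pics/s5.png

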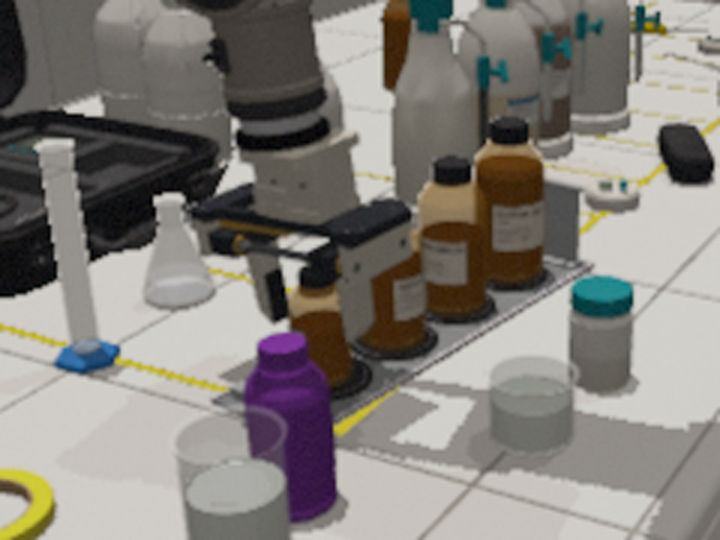

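The small bottle stands upright on the end pad and is free of the jaws. Rise vertically.

```bash
python3 -m jog '[0,0,-3,0,0,0,0,-2,-8,0,0,0,-1,-10,0,0,0,-1,-12,0,0,0,-1,-15,0]'; python3 -m jog '[0,0,-2,-20,0,0,0,-2,-25,0,0,0,-2,-25,0,0,0,-2,-25,0,0,0,0,0,0]';python3 -c "
from h import *
tool([647,192,300])
from plant import *
c=calibration('wrist');p,d=capture('wrist');np.savez('w7.npz',p=p,d=d,**c);c=load('w7.npz')
cv2.imwrite('pics/w7.png',p[:,:,::-1])
W=cloud(c);X=[647,192,109]
m=(np.hypot(W[...,0]-X[0],W[...,1]-X[1])<26)&(np.abs(W[...,2]-X[2])<6)
if m.sum(): print(cv2.minEnclosingCircle(W[m][:,:2].astype(np.float32)),W[m].mean(0))"
```

```text
time: 39.95
tool_pos: [649.3, 194.3, 125.1]
tcp_rot: [-3.039, 0.041, 1.416]
contact_force: [0.3, 0.1, 0.6]
grip_width: 91.7
time: 40.45
tool_pos: [652.9, 198.6, 233.4]
tcp_rot: [-3.049, 0.038, 1.416]
contact_force: [0.3, 0.8, -0.5]
grip_width: 91.8
t 40.45 at [652.9 198.6 233.4] shift [ -9.9 -10.9 -65.6] w 91.8 rot [-3.049  0.038  1.416]
((647.8014526367188, 192.27247619628906), 15.695127487182617) [648.5266098  193.11798521 107.91542134]
```

View pics/w7.png

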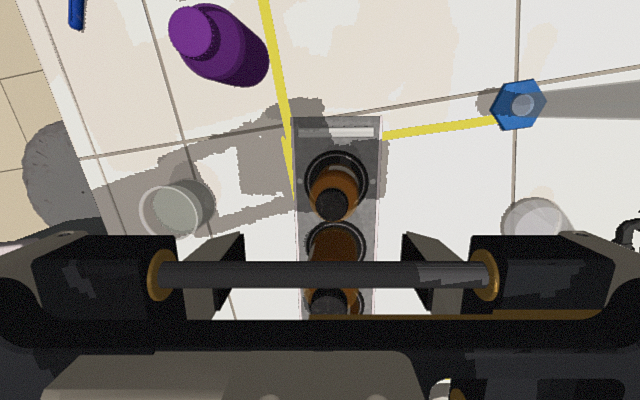

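Small bottle at (647.8,192.3), about 1 mm from the pad centre, with its cap at (332,204). Back off and check all four from the top and side.

```bash
python3 -m jog '[0,0,0,-30,0,0,0,-20,-20,0,0,0,-40,0,0,0,0,-40,0,0,0,0,-40,0,0]'; python3 -m jog '[0,0,-40,0,0,0,0,-40,0,0,0,0,0,0,0]';python3 - <<'E'
from h import *
from plant import *
o=get_obs();print(o['contact_force'],o['tool_pos'])
for n in('top','side'):
    c=calibration(n);p,d=capture(n);np.savez(n+'9.npz',p=p,d=d,**c);c=load(n+'9.npz')
    W=cloud(c)
    for nm,X in dict(tall=(606.9,-75.7,169),large=(619.8,13.3,154),med=(632.8,102.4,139),small=(645.8,191.5,109)).items():
        m=(np.hypot(W[...,0]-X[0],W[...,1]-X[1])<26)&(np.abs(W[...,2]-X[2])<6)
        if m.sum()>5: print(n,nm,cv2.minEnclosingCircle(W[m][:,:2].astype(np.float32)),W[m].mean(0).round(1),m.sum())
    q=p[120:250,200:480] if n=='top' else p[100:280,140:380]
    cv2.imwrite(f'pics/{n}9.png',cv2.resize(q,None,fx=2.8,fy=2.8,interpolation=2)[:,:,::-1])
E
```

```text
time: 41.0
tool_pos: [517.2, 219.8, 289.1]
tcp_rot: [-3.037, 0.043, 1.412]
contact_force: [-0.2, 0.8, 0.4]
grip_width: 92.0
time: 41.3
tool_pos: [429.9, 233.0, 296.1]
tcp_rot: [-3.032, 0.045, 1.414]
contact_force: [-0.2, -0.1, 0.2]
grip_width: 91.9
[-0.16819433 -0.06499438  0.21356014] [429.88766189 233.0007449  296.05984706]
top tall ((607.4463500976562, -78.16058349609375), 19.276123046875) [606.8 -78.3 167.8] 145
top large ((619.3637084960938, 13.602706909179688), 18.360132217407227) [618.8  13.9 153.5] 126
top med ((633.2630615234375, 100.75968170166016), 17.43187141418457) [632.9 100.4 138.1] 115
top small ((648.2102661132812, 191.7647247314453), 15.083600997924805) [647.6 190.9 107.6] 81
side tall ((608.7568359375, -75.92282104492188), 18.887142181396484) [606.4 -73.3 167. ] 57
side large ((619.240478515625, 17.138671875), 19.737106323242188) [619.2  18.8 152.2] 62
side med ((634.5902709960938, 101.79608154296875), 19.12760353088379) [631.6 106.7 137.3] 67
side small ((648.78369140625, 193.6309814453125), 15.735785484313965) [646.5 196.2 107.4] 66
```

View pics/top9.png

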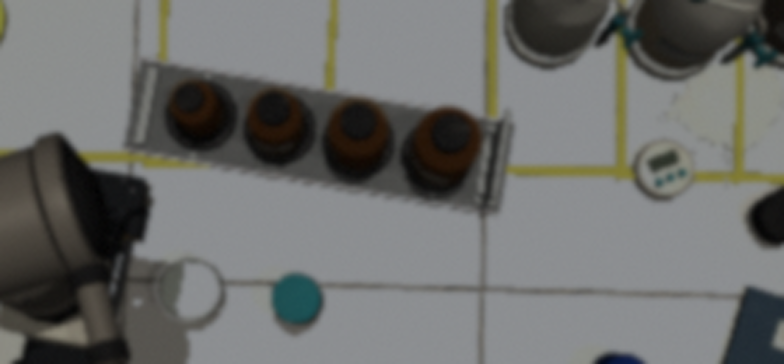

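View pics/side9.png

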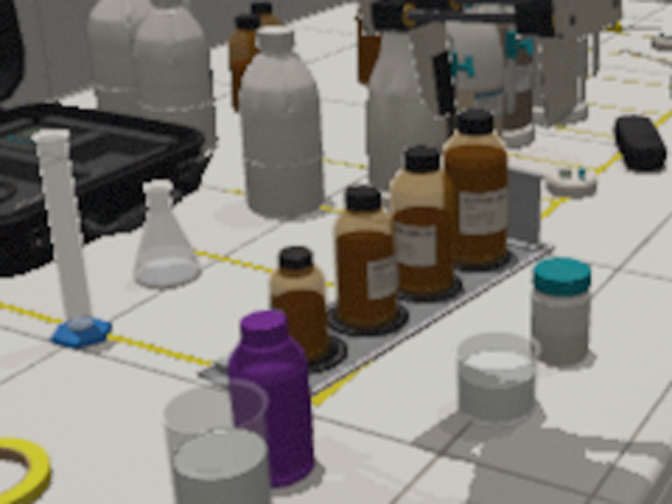

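All four stand upright in order, with the tallest beside the guard at (445,145) in the top crop. Each is within about 3 mm of its pad and the gripper is clear. Hand in.

```bash
python3 -m jog '[0,0,0,0,0,0,0,0,0,0]'; python3 -c "
from plant import *
print(close_job())"
```

```text
time: 41.6
tool_pos: [435.2, 232.1, 294.6]
tcp_rot: [-3.033, 0.045, 1.411]
contact_force: [0.5, 0.1, 0.1]
grip_width: 91.9
the job is handed in; nothing more can be done
None
```

I put all four amber bottles on the stand in order of height and handed the job in at 41.6 s. From the guard, which is at the board's -y end: tallest on pad d, large on c, medium on b, small on a. I did not grip the purple and blue look-alikes.

- **Centring:** in the last top view every cap was within about 3 mm of its pad centre, against the 13 mm allowed. The wrist view of each bottle after release agreed to 1–2 mm.
- **Height and lean:** the cap tops measured 1–2 mm below the expected 169, 154, 139 and 109 mm in both views, so the bottles rest on their pads. The side view shows all four upright.
- **Side-view difference:** its enclosing circles agreed to about 4 mm. Its raw point averages were up to about 6 mm off, most likely because it sees only the near side of each cap.
- **Release:** the gripper was open and clear of everything, with no contact force, at hand-in.

**Tool tilt:** the tool built up a tilt of about 0.1 rad over the moves, so the medium and small bottles leaned visibly as they were set down. Both settled upright on release. I could not correct the tilt, so I allowed for it when aiming.

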